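# Empty the tally box at the canteen hatch

## Task

Draw the locking pin out of the tally box's fork and lay it aside, turn the crank box over and rock it until every wooden peg inside has dropped through the slot into the tray beneath, and pick up the pegs left lying on the table and put them in the tray too. Then turn the box back fully upright and push the pin home again through fork and lug until its head sits against the fork. Leave the mug and the jar where they stand.

Things in the scene. Friction and masses are not known exactly. Their poses are not given: they have to be found in the camera images.
- stand: Grey steel stand fixed to the table; origin on the table midway between its two uprights (44 mm wide in x, 8 mm thick, at y +56 and -56 mm). Its x points away from the tray's dish (roughly away from the robot), y to the crank side, z up; other entries use this stand frame. The uprights carry a horizontal axle along y, 145 mm up. Yaw of the stand within 0.2 rad.
- axle (a point): Centre of the tumbling box, on the axle, 145 mm above the stand's origin; its axes are the stand's.
- fork_mouth (a point): Centre of the 14 mm square pin hole in the outer (-y) face of the fork: stand x 0, y -100, z 195 mm; axes are the stand's. The fork: inner plate y -52 to -60, outer plate y -92 to -100, joined above, 44 mm wide, top 226 mm up; the box's lug (same hole) stands between them. The pin goes in towards +y; when home its head's inner face is against this face.
- tray (a point): Middle of the floor of the aluminium tray's dish, in front of the box: stand x -218 to -72 mm, y +-86 mm, floor 4 mm up, walls 28 mm high, open above. It runs on into a channel under the box (x -72 to +88 mm, y +-47 mm, side walls 66 mm, back wall 90 mm high). Dish and channel both count as the tray. Part of the stand.
- tumbler (a joint): Angle of the box on its axle, rad: 0 upright (slot and crank up, lug in line with the fork, at a stop), pi upside down, stop at 4.7. As it grows the crank goes from the top towards the stand's -x (over the dish), down, then to +x: crank at stand x = -50 sin(q), z = 145 + 50 cos(q) mm. Friction of 0.15 N m holds it where it is left.
- crank (a point): Middle of the crank's grip: a round wooden bar 12 mm thick along the axle direction, stand y 72 to 150 mm (this point y 118), 50 mm from the axle. Can be pinched from above, fingers either side of it in x, at any crank angle; it turns between the fingers.
- slot (a point): Middle of the slot, 24 by 70 mm (long way along the axle), across the box's dark lid, 44 mm from the axle. The box is clear plastic, 104 x 84 x 88 mm outside (x, y, z), 96 x 76 x 80 mm inside, and turns with the crank. Pegs drop out as they line up with it: rocking 40 degrees either way of upside down, 1 to 2 s to and fro, works; tipping 80 degrees both ways frees a wedged one.
- pin_grip (a point): Middle of the pin's handle, 13 mm thick (x), 14 mm high (z), 44 mm long (y), between the square head (26 mm, 6 mm thick) and a like end plate (5 mm). The pin's y axis points along its steel shank (11 mm thick, 56 mm long, round tip). 111 mm overall, about 60 g, centre of mass 13 mm behind the head's inner face. It starts home in the fork, drooping up to 4 degrees. Lying down, its axis is 13 mm up.
- pin_head (a point): Centre of the inner face of the pin's head, where the shank begins; 28 mm along +y from the handle's middle.
- b1_mid (a point): Centre of a wooden tally peg with flat sides and round ends, 14 x 14 mm and 40 mm long (along its x axis), 12 g, in the box at the start (2 to 4 of b1 to b4 are there).
- b2_mid (a point): The same, another peg in the box.
- b3_mid (a point): The same, another peg in the box.
- b4_mid (a point): The same, another peg in the box.
- l1_mid (a point): Centre of the same kind of peg lying on the table (2 or 3 of l1 to l3 are there), its centre 7 mm up.
- l2_mid (a point): The same, another peg on the table.
- l3_mid (a point): The same, another peg on the table.
- mug_mid (a point): Middle of a white mug, 76 mm across, 85 mm high; to be left alone.
- jar_mid (a point): Middle of a glass jar, 64 mm across, 100 mm high; to be left alone.

How it is judged:
By the outcome, as a careful person would: the job done as asked, in the order asked, and still so for the second after the job is handed in, with the robot touching nothing.
Of b1, b2, b3, b4 only 2 to 4 are there at a start; the rules pass over those that are not, and their reading is None.
Of l1, l2, l3 only 2 to 3 are there at a start; the rules pass over those that are not, and their reading is None.
At some moment in a run one of l1, l2, l3 may be knocked a few centimetres aside while the robot is not near it.
Once in a run the grip may slacken for a moment while it holds something.
It also fails if it takes over 210 s, if anything falls off the work surface, if the arm or the gripper's body presses on something with over 40 N, if the wrist force passes 120 N, or if a joint passes its speed limit or range.

## Robot

A 6-joint arm with a two-finger parallel gripper is mounted at the origin on the work surface. World frame = base frame: x ahead of the robot, y to its left, z up, the work surface at z = 0. Lengths are in m, angles in rad, forces in N, time in s.
With the tool pointing down it reaches from about 0.3 to 1 m from the base axis. Payload 5.1 kg.
Tool frame: the origin (TCP) lies midway between the tips of the shut fingers; the grasp point (between the pads) lies 19 mm behind it; z points along the fingers, y is the line along which they close (so a half turn about z gives the same grasp; the last joint's range is limited). The gripper opens to 95 mm and grips with 3 to 60 N. Pads are 20 mm wide; open, the fingers measure 119 mm over their backs; the gripper's body (75 mm by 180 mm) begins 59 mm behind the grasp point.
Start: joints at [-1.314, 0.124, 1.65, -0, 1.367, -0.083], TCP at [0.217, -0.613, 0.215] pointing down, gripper open.
Joint ranges: [-2.61, 2.61], [-1.02, 2.33], [0.03, 2.71], [-1.35, 4.49], [0.32, 2.68], [-2.91, 2.91]. Speed limits (rad/s): [2.57, 2.57, 3.14, 3.14, 3.14, 3.14].

## Interface

Orientations are given as a unit quaternion [w, x, y, z].
In Python, from workcell import * gives the robot as it stands. The module is installed in compiled form; this text tells all that it offers.
- The arm moves only by the tool drive_tool, never from a script. Its argument "targets" is a list that holds one entry, the list of rows, each a list of 5 numbers: the opening, from 0 (shut) to 1 (fully open), then the shift along the tool's x, y, z in cm, then the turn about the tool's z in rad. A call has 1 to 20 rows; each row is the pose to reach, as a shift and turn from the pose commanded when the call began, along the tool's axes at that moment; what a row does not reach only later rows make up. A row lasts 1/10 s, in which the tool goes at most 50 mm and 8.59 degrees, less where a joint would pass 70% of its speed; a pose out of reach is approached as far as the arm can. A call with a gripper value outside its range is refused whole. The fingers move at their own pace and stop on an object; the grip force is fixed at half the most. Time passes only in rows, so rows that repeat a pose let the fingers close. It gives the time, the measured TCP pose, the force, the opening and the grip force at its end, in the units of the state.
- state(): the state, without advancing time (a new reading comes with each control period).
- snapshot(name): name is "scene" or "top" or "wrist"; returns the picture (384x512x3 uint8, red, green, blue); there is no depth.
- camera_model(name): a dict with "fov_y" (degrees; the focal length in pixels is half the picture's height over the tangent of half this angle, whatever the lens; pixels are square), "cx", "cy" (the principal point, pixels), "T" (4x4, takes a point from camera to world coordinates); the wrist camera has in their place "tool_from_camera" (4x4, takes a point from camera to tool coordinates, whose origin is the TCP and whose axes are the flange's). Camera axes: x right, y down, z forward; pixel columns grow to the right and rows downward; lengths in m; the calibration is good to about 2 mm. The wrist camera is an equidistant fisheye: a pixel r from the principal point sees the ray r / f radians off the axis. A picture is of the moment at which its call begins: read the wrist's pose just before it. camera_model takes no time and is no camera call.
- hand_in(): hands the job in; it is judged then, once.
The state is a dict: "time_s": time; "joint_positions": joint angles; "qvel": joint speeds; "joint_efforts": joint torques, N m; "tool_pos": TCP position; "eef_rot": TCP orientation; "contact_force": force on the tool from outside, world axes, zero at the start; "moment": the same for the moment, N m; "width": finger opening in m; "finger_force": force on a finger pad.
Only numpy, scipy, OpenCV 4.12 (cv2) and the standard library are available. Lean on these libraries where they do the work, as an engineer would, in place of code of your own. Each camera call takes 0.05 s, during which the arm holds its last target. There are 200 camera calls.

## Working session

There is one attempt and no reset: what is moved stays moved. The work goes in short steps, Python scripts to look and compute and a tool call to move; the robot and the scene stay as the last step left them, time stands still between calls to the robot, and variables do not carry over. Pictures are saved under pics/ and viewed, at most 14 in all, crops included, and the job is handed in when it is done.

Besides the shell and the picture viewer there is one more tool, called after "Request:" by a JSON object that holds its "op" and its "data", one argument or row to a line. drive_tool: Moves the arm, as the interface text tells. Its arguments: {"type":"object","properties":{"targets":{"type":"array","items":{"type":"array","items":{"type":"array","items":{"type":"number"}}}}},"required":["targets"]}

```bash
mkdir -p pics; cat > h.py <<'E'
from workcell import *
import numpy as np, cv2
from scipy.spatial.transform import Rotation as R
def q2R(q): return R.from_quat([q[1],q[2],q[3],q[0]]).as_matrix()
def snap(n,f):
    s=state(); im=snapshot(n); cv2.imwrite('pics/'+f,im[:,:,::-1]); return s,im
def ray(n,px,s=None):
    m=camera_model(n); f=192/np.tan(np.radians(m['fov_y'])/2)
    d=np.array([px[0]-m['cx'],px[1]-m['cy']])
    if n=='wrist':
        r=np.hypot(*d);th=r/f; v=np.r_[d/max(r,1e-9)*np.sin(th),np.cos(th)]
        T=np.eye(4);T[:3,:3]=q2R(s['eef_rot']);T[:3,3]=s['tool_pos'];T=T@m['tool_from_camera']
    else: v=np.r_[d/f,1];T=np.array(m['T'])
    v=T[:3,:3]@v
    return T[:3,3],v/np.linalg.norm(v)
def onz(n,px,z,s=None):
    o,v=ray(n,px,s); return o+v*(z-o[2])/v[2]
def proj(n,p):
    m=camera_model(n); f=192/np.tan(np.radians(m['fov_y'])/2)
    c=np.linalg.inv(np.array(m['T']))@np.r_[p,1]; return c[:2]/c[2]*f+[m['cx'],m['cy']]
E
python3 - <<'E'
from h import *
s,_=snap('scene','s0.png');snap('top','t0.png')
for n in('scene','top'):
  m=camera_model(n);print(n,m['fov_y'],np.round(m['T'],3).tolist())
print(s)
m=camera_model('wrist');print(m)
E
```

```text
scene 52.87270630937101 [[-0.336, 0.727, -0.599, 1.153], [0.942, 0.269, -0.201, 0.23], [0.015, -0.632, -0.775, 0.87], [0.0, 0.0, 0.0, 1.0]]
top 56.63636259066074 [[-0.008, -0.985, 0.175, 0.423], [-1.0, 0.011, 0.015, 0.027], [-0.017, -0.174, -0.985, 0.952], [0.0, 0.0, 0.0, 1.0]]
{'time_s': 0.0, 'joint_positions': array([-1.31356239e+00,  1.24493268e-01,  1.65165023e+00, -4.40759971e-05,
        1.36747422e+00, -8.25932333e-02]), 'qvel': array([ 0.00047933,  0.00081386,  0.00056947,  0.00041127, -0.00209062,
        0.00020275]), 'joint_efforts': array([-6.01125157e-04, -4.17607641e+01, -3.59927988e+01,  7.75358384e-02,
        4.91920067e-02, -1.70040289e-04]), 'tool_pos': array([ 0.21646515, -0.61223086,  0.21340875]), 'eef_rot': array([-1.00679354e-03,  9.85598122e-01,  1.69101499e-01, -1.09799748e-04]), 'contact_force': array([-0.41570788,  0.33332462,  0.01473478]), 'moment': array([ 0.01827837, -0.02923497, -0.05728517]), 'finger_force': 0.0, 'width': 0.09513884213394849}
{'fov_y': 65.70646984690485, 'cx': 254.1152410664381, 'cy': 184.91020125002, 'tool_from_camera': array([[-1.51884066e-04, -9.64881367e-01, -2.62685981e-01,
         7.38505712e-02],
       [ 9.99999644e-01,  7.14173910e-05, -8.40521905e-04,
        -8.06162803e-04],
       [ 8.29764272e-04, -2.62686016e-01,  9.64881013e-01,
        -1.70871672e-01],
       [ 0.00000000e+00,  0.00000000e+00,  0.00000000e+00,
         1.00000000e+00]])}
```

View pics/s0.png

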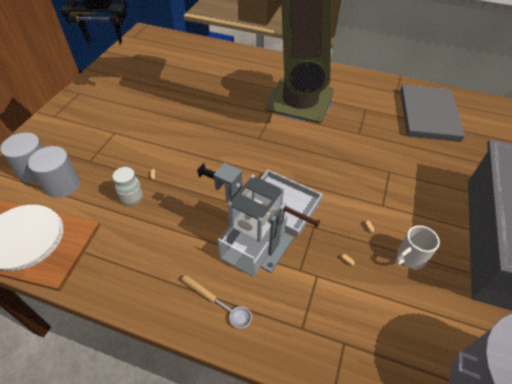

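View pics/t0.png

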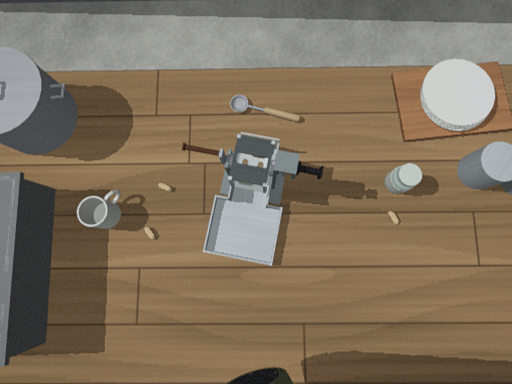

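The scene picture shows the stand at about (260,220), with the pin to its left at (210,173) and the crank to its right at (300,215). The top picture shows three table pegs at (165,187), (150,233) and (394,217). The mug is at (98,213), the jar at (403,178), the dish at (245,230), the pin at (310,170) and the crank at (205,150).

```bash
python3 - <<'E'
from h import *
t=cv2.imread('pics/t0.png');s=cv2.imread('pics/s0.png')
a=cv2.resize(t[125:275,175:335],None,fx=3.5,fy=3.5,interpolation=cv2.INTER_CUBIC)
cv2.imwrite('pics/c0.png',a)
hsv=cv2.cvtColor(t,cv2.COLOR_BGR2HSV)
for (x,y) in [(165,187),(150,233),(394,217)]:
    print(hsv[y,x],hsv[y+12,x+12])
    w=hsv[y-14:y+14,x-14:x+14].astype(int); m=((w[...,2]>150)).astype(np.uint8)
    n,l,st,c=cv2.connectedComponentsWithStats(m); i=1+np.argmax(st[1:,4])
    p=np.argwhere(l==i)[:,::-1].astype(np.float32); (cx,cy)=p.mean(0); v=np.linalg.svd(p-p.mean(0))[2][0]
    P=np.array([cx+x-14,cy+y-14]); A=onz('top',P,.007);B=onz('top',P+8*v,.007);d=B-A
    print(st[i],P,A.round(4),'axis yaw',np.arctan2(d[1],d[0]).round(3))
for n,p in[('mug',(98,213)),('jar',(403,178))]:print(n,onz('top',p,.08 if n=='mug' else .05).round(3))
E
```

```text
[ 19  77 195] [ 18 108 125]
[ 7 10 12  8 65] [163.55385 186.29231] [0.6066 0.2959 0.007 ] axis yaw -2.005
[ 19  78 194] [ 16 105 148]
[ 8  8 10 12 68] [148.57353 232.32353] [0.4827 0.3311 0.007 ] axis yaw -2.508
[ 19  79 193] [ 17 110 132]
[ 8  8 10 14 74] [392.9054  216.86487] [ 0.5172 -0.316   0.007 ] axis yaw -2.666
mug [0.527 0.436 0.08 ]
jar [ 0.613 -0.334  0.05 ]
```

View pics/c0.png

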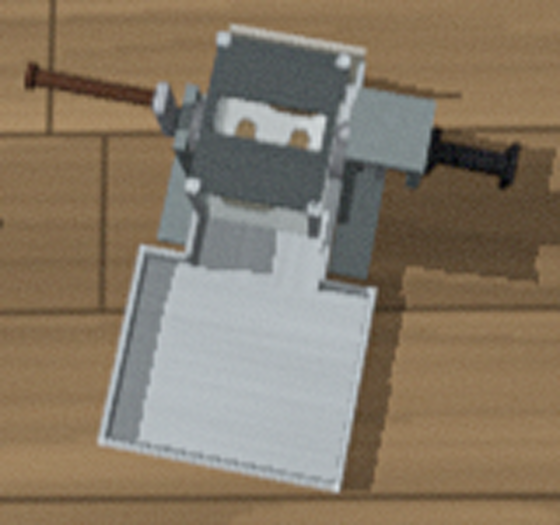

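The enlarged top view gives the dish rim corners at crop (142,246), (100,443), (340,490) and (374,290). The crank tip is at (30,75), the fork top spans (360,88) to (432,165), and the pin's end plate is at (515,165). Two pegs show through the slot.

```bash
python3 - <<'E'
from h import *
f=lambda p:(175+p[0]/3.5,125+p[1]/3.5)
C=[((142,246),-.072,.086,.03),((100,443),-.218,.086,.03),((340,490),-.218,-.086,.03),((374,290),-.072,-.086,.03),
((437,100),.022,-.1,.226),((432,165),-.022,-.1,.226),((360,88),.022,-.052,.226),((32,76),0,.15,.195),((232,26),.052,.042,.19)]
W=np.array([onz('top',f(p),z)[:2] for p,_,_,z in C]);L=np.array([c[1:3] for c in C])
Wm,Lm=W.mean(0),L.mean(0)
a=(W-Wm)@[1,1j]; b=(L-Lm)@[1,1j]
yaw=np.angle(np.sum(a*b.conj())); c,s=np.cos(yaw),np.sin(yaw);Rm=np.array([[c,-s],[s,c]])
t=Wm-Rm@Lm; print('yaw',yaw,'t',t); print(((W-(L@Rm.T+t))*1000).round(1))
for n,p in dict(crank=(0,.118),pin_grip=(0,-.128),mouth=(0,-.1),tray=(-.145,0)).items():print(n,(Rm@p+t).round(4))
for n,p in dict(crank=(0,.15,.195),pinend=(0,-.155,.195),fork=(-.022,-.1,.226)).items():print(n,proj('scene',np.r_[Rm@p[:2]+t,p[2]]).round(1))
E
```

```text
yaw -0.20069108444125314 t [0.62931219 0.04897932]
[[ 0.5  3.5]
 [-1.9  3.4]
 [-2.7 -2.8]
 [-0.3 -1.2]
 [-0.1  1.6]
 [ 3.1 -3.1]
 [-1.5  0.6]
 [-0.4  4. ]
 [ 3.2 -6.1]]
crank [0.6528 0.1646]
pin_grip [ 0.6038 -0.0765]
mouth [ 0.6094 -0.049 ]
tray [0.4872 0.0779]
crank [314.1 222.8]
pinend [198.8 167.8]
fork [222.4 161.8]
```

```bash
cat >> h.py <<'E'
YAW=-0.2007; T0=np.array([0.6293,0.0490])
def S(x,y,z):  # stand -> world
    c,s=np.cos(YAW),np.sin(YAW); return np.array([c*x-s*y+T0[0],s*x+c*y+T0[1],z])
def inS(p):
    c,s=np.cos(YAW),np.sin(YAW); d=np.array(p[:2])-T0; return np.array([c*d[0]+s*d[1],-s*d[0]+c*d[1],p[2]])
def tyaw(s): r=q2R(s['eef_rot']); return np.arctan2(r[1,0],r[0,0])
def go(p,yaw=None,s=None):
    s=s or state(); r=q2R(s['eef_rot']); d=r.T@(np.array(p)-s['tool_pos'])*100
    t=0
    if yaw is not None:
        t=-(yaw-tyaw(s)); t=(t+np.pi)%(2*np.pi)-np.pi
    print('shift',d.round(2),'turn',round(t,3)); return d,t
YD=YAW+np.pi/2
def st():
    s=state(); print('t',round(s['time_s'],2),'stand',(inS(s['tool_pos'])*1000).round(1),'w',s['tool_pos'].round(4),'dyaw',round(tyaw(s)-YD,3),'F',s['contact_force'].round(1),'ff',round(s['finger_force'],1),'wd',round(s['width'],4)); return s
E
python3 -c "
from h import *
go(S(0,-.135,.33),YD)"
```

```text
shift [ 54.02 -37.03 -11.57] turn -1.03
```

Request:
{"op": "drive_tool", "data": {
  "targets": [
    [[1, 5, -3, -11.6, 0], [1, 54, -37, -11.6, -1.03], [1, 54, -37, -11.6, -1.03], [1, 54, -37, -11.6, -1.03], [1, 54, -37, -11.6, -1.03], [1, 54, -37, -11.6, -1.03], [1, 54, -37, -11.6, -1.03], [1, 54, -37, -11.6, -1.03], [1, 54, -37, -11.6, -1.03], [1, 54, -37, -11.6, -1.03], [1, 54, -37, -11.6, -1.03], [1, 54, -37, -11.6, -1.03], [1, 54, -37, -11.6, -1.03], [1, 54, -37, -11.6, -1.03], [1, 54, -37, -11.6, -1.03], [1, 54, -37, -11.6, -1.03], [1, 54, -37, -11.6, -1.03], [1, 54, -37, -11.6, -1.03]]
  ]
}}

```text
time_s: 1.9
tool_pos: [0.6017, -0.0852, 0.3304]
eef_rot: [-0.0, 0.775, 0.632, -0.0]
contact_force: [0.7, -0.6, -0.4]
width: 0.0948
finger_force: 0.0
```

```bash
python3 - <<'E'
from h import *
st(); s,im=snap('wrist','w1.png')
def wpx(p):
    m=camera_model('wrist'); f=192/np.tan(np.radians(m['fov_y'])/2)
    T=np.eye(4);T[:3,:3]=q2R(s['eef_rot']);T[:3,3]=s['tool_pos'];T=T@m['tool_from_camera']
    c=np.linalg.inv(T)@np.r_[p,1]; r=np.hypot(c[0],c[1]);th=np.arctan2(r,c[2]); return (c[:2]/r*th*f+[m['cx'],m['cy']]).round(1)
for n,p in dict(end=(0,-.155,.195),head=(0,-.106,.195),forkA=(-.022,-.1,.226),forkB=(.022,-.1,.226)).items(): print(n,wpx(S(*p)))
E
```

```text
t 1.9 stand [-3.000e-01 -1.370e+02  3.304e+02] w [ 0.6017 -0.0852  0.3304] dyaw -0.002 F [ 0.7 -0.6 -0.4] ff 0.0 wd 0.0948
end [255.  193.3]
head [254.9 148. ]
forkA [231.4 146.5]
forkB [278.5 146.4]
```

View pics/w1.png

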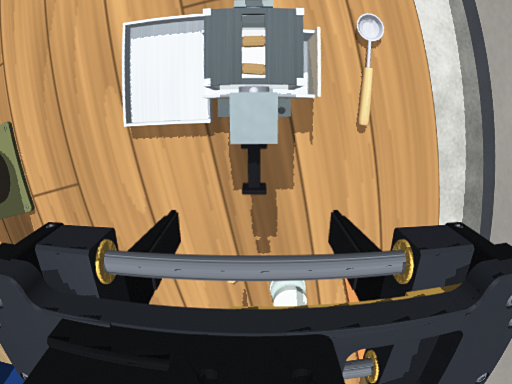

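The wrist view matches the predicted fork edges to within about 2 px. The pin handle runs down column 254 from row 145 to 193, so the stand pose is good. I'll grasp the pin.

Request:
{"op": "drive_tool", "data": {
  "targets": [
    [[1, 1.3, 0, 5, 0], [1, 1.3, 0, 10, 0], [0.7, 1.3, 0, 13, 0], [0.6, 1.3, 0, 15.5, 0], [0.5, 1.3, 0, 15.5, 0], [0, 1.3, 0, 15.5, 0], [0, 1.3, 0, 15.5, 0], [0, 1.3, 0, 15.5, 0], [0, 1.3, 0, 15.5, 0], [0, 1.3, 0, 15.5, 0], [0, 1.3, 0, 15.5, 0], [0, 1.3, 0, 15.5, 0]]
  ]
}}

```text
time_s: 3.15
tool_pos: [0.605, -0.0712, 0.1757]
eef_rot: [0.0, 0.774, 0.633, 0.0]
contact_force: [-0.6, -0.6, 0.2]
width: 0.0203
finger_force: 0.0
```

```bash
python3 -c "
from h import *
st()"
```

```text
t 3.15 stand [   0.2 -122.7  175.7] w [ 0.605  -0.0712  0.1757] dyaw -0.0 F [-0.6 -0.6  0.2] ff 0.0 wd 0.0203
```

Not closed yet; a few more rows, then pull it out gently.

Request:
{"op": "drive_tool", "data": {
  "targets": [
    [[0, 0, 0, 0, 0], [0, 0, 0, 0, 0], [0, 0, 0, 0, 0], [0, 0, 0, 0, 0], [0, -1, 0, 0, 0], [0, -2, 0, 0, 0], [0, -3.5, 0, 0, 0], [0, -5, 0, 0, 0], [0, -7, 0, 0, 0], [0, -8, 0, 0, 0], [0, -8, 0, 0, 0]]
  ]
}}

```text
time_s: 4.25
tool_pos: [0.5886, -0.1514, 0.1757]
eef_rot: [0.0, 0.775, 0.632, -0.0]
contact_force: [0.5, 0.4, -0.1]
width: 0.0127
finger_force: 30.0
```

```bash
python3 -c "
from h import *
st()"
```

```text
t 4.25 stand [ 1.000e-01 -2.045e+02  1.757e+02] w [ 0.5886 -0.1514  0.1757] dyaw -0.003 F [ 0.5  0.4 -0.1] ff 30.0 wd 0.0127
```

Request:
{"op": "drive_tool", "data": {
  "targets": [
    [[0, -2, 0, 4, 0], [0, -4.5, 0, 8.5, 0], [0, -4.5, 0, 12.5, 0], [0, -4.5, 0, 15, 0], [0, -4.5, 0, 16.5, 0], [0, -4.5, 0, 17.2, 0], [0, -4.5, 0, 17.2, 0], [0.4, -4.5, 0, 17.2, 0], [0.4, -4.5, 0, 17.2, 0], [0.4, -4.5, 0, 17.2, 0], [0.4, -4.5, 0, 17.2, 0], [0.4, -4.5, 0, 17.2, 0], [0.5, -4.5, 0, 15, 0], [0.5, -4.5, 0, 10, 0], [0.5, -4.5, 0, 5, 0], [0.5, -4.5, 0, 0, 0], [0.5, -4.5, 0, -5, 0], [0.5, -4.5, 0, -10, 0], [0.5, -4.5, 0, -12, 0], [0.5, -4.5, 0, -12, 0]]
  ]
}}

```text
time_s: 6.25
tool_pos: [0.5818, -0.1945, 0.3014]
eef_rot: [0.004, 0.774, 0.633, 0.002]
contact_force: [-0.3, -0.3, 0.1]
width: 0.0475
finger_force: 0.0
```

```bash
python3 - <<'E'
from h import *
st(); s,im=snap('wrist','w2.png')
# crank approach: via high waypoint
go(S(0,.125,.33),YD)
E
```

```text
t 6.25 stand [   2.  -248.1  301.4] w [ 0.5818 -0.1945  0.3014] dyaw -0.0 F [-0.3 -0.3  0.1] ff 0.0 wd 0.0475
shift [37.28 -0.08 -3.26] turn -0.0
```

View pics/w2.png

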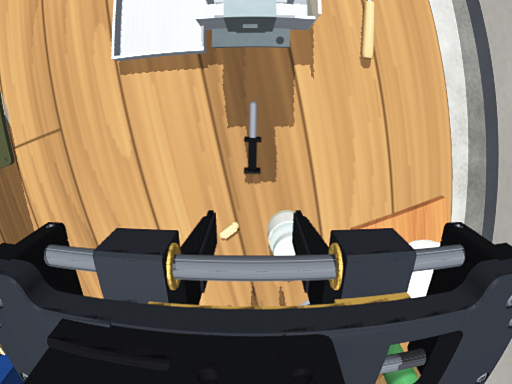

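The pin lies flat, with its handle at (252,155) and tip at (253,103). A loose peg is at (230,230) near the jar. Next is the crank.

Request:
{"op": "drive_tool", "data": {
  "targets": [
    [[0.5, 4, 0, -3, 0], [0.5, 37.3, -0.1, -3.2, 0], [0.5, 37.3, -0.1, -3.2, 0], [0.5, 37.3, -0.1, -3.2, 0], [0.5, 37.3, -0.1, -3.2, 0], [0.5, 37.3, -0.1, -3.2, 0], [0.5, 37.3, -0.1, -3.2, 0], [0.5, 37.3, -0.1, -3.2, 0], [0.5, 37.3, -0.1, -3.2, 0], [0.5, 37.3, -0.1, 2, 0], [0.5, 37.3, -0.1, 7, 0], [0.5, 37.3, -0.1, 11, 0], [0.5, 37.3, -0.1, 12.5, 0], [0.5, 37.3, -0.1, 12.5, 0], [0, 37.3, -0.1, 12.5, 0], [0, 37.3, -0.1, 12.5, 0], [0, 37.3, -0.1, 12.5, 0], [0, 37.3, -0.1, 12.5, 0], [0, 37.3, -0.1, 12.5, 0], [0, 37.3, -0.1, 12.5, 0]]
  ]
}}

```text
time_s: 8.3
tool_pos: [0.6531, 0.1723, 0.1718]
eef_rot: [-0.0, 0.774, 0.633, -0.0]
contact_force: [-4.1, 1.0, 5.0]
width: 0.0113
finger_force: 30.0
```

```bash
python3 - <<'E'
from h import *
st()
import math
q=0
print([[0,0,round(-5*math.sin(a),1),round(5-5*math.cos(a),1),0] for a in np.linspace(0,np.pi,21)])
E
```

```text
t 8.3 stand [ -1.3 125.5 171.8] w [0.6531 0.1723 0.1718] dyaw -0.0 F [-4.1  1.   5. ] ff 30.0 wd 0.0113
[[0, 0, -0.0, 0.0, 0], [0, 0, -0.8, 0.1, 0], [0, 0, -1.5, 0.2, 0], [0, 0, -2.3, 0.5, 0], [0, 0, -2.9, 1.0, 0], [0, 0, -3.5, 1.5, 0], [0, 0, -4.0, 2.1, 0], [0, 0, -4.5, 2.7, 0], [0, 0, -4.8, 3.5, 0], [0, 0, -4.9, 4.2, 0], [0, 0, -5.0, 5.0, 0], [0, 0, -4.9, 5.8, 0], [0, 0, -4.8, 6.5, 0], [0, 0, -4.5, 7.3, 0], [0, 0, -4.0, 7.9, 0], [0, 0, -3.5, 8.5, 0], [0, 0, -2.9, 9.0, 0], [0, 0, -2.3, 9.5, 0], [0, 0, -1.5, 9.8, 0], [0, 0, -0.8, 9.9, 0], [0, 0, -0.0, 10.0, 0]]
```

Request:
{"op": "drive_tool", "data": {
  "targets": [
    [[0, 0, -0.8, 0.1, 0], [0, 0, -1.5, 0.2, 0], [0, 0, -2.3, 0.5, 0], [0, 0, -2.9, 1, 0], [0, 0, -3.5, 1.5, 0], [0, 0, -4, 2.1, 0], [0, 0, -4.5, 2.7, 0], [0, 0, -4.8, 3.5, 0], [0, 0, -4.9, 4.2, 0], [0, 0, -5, 5, 0], [0, 0, -4.9, 5.8, 0], [0, 0, -4.8, 6.5, 0], [0, 0, -4.5, 7.3, 0], [0, 0, -4, 7.9, 0], [0, 0, -3.5, 8.5, 0], [0, 0, -2.9, 9, 0], [0, 0, -2.3, 9.5, 0], [0, 0, -1.5, 9.8, 0], [0, 0, -0.8, 9.9, 0], [0, 0, 0, 10, 0]]
  ]
}}

```text
time_s: 10.3
tool_pos: [0.6444, 0.1741, 0.062]
eef_rot: [-0.007, 0.774, 0.633, -0.007]
contact_force: [-10.2, 7.4, -14.0]
width: 0.0112
finger_force: 30.0
```

```bash
python3 - <<'E'
from h import *
st()
import math
f=lambda a:[0,0,round(-5*math.sin(a),1),round(-5-5*math.cos(a),1),0]
d=.75
w=[np.pi+d*math.sin(2*math.pi*i/20) for i in range(1,21)]
print([f(a) for a in w])
w=[np.pi+1.35*math.sin(2*math.pi*i/40) for i in range(1,41)]
print([f(a) for a in w])
E
```

```text
t 10.3 stand [-10.1 125.6  62. ] w [0.6444 0.1741 0.062 ] dyaw 0.0 F [-10.2   7.4 -14. ] ff 30.0 wd 0.0112
[[0, 0, 1.1, -0.1, 0], [0, 0, 2.1, -0.5, 0], [0, 0, 2.9, -0.9, 0], [0, 0, 3.3, -1.2, 0], [0, 0, 3.4, -1.3, 0], [0, 0, 3.3, -1.2, 0], [0, 0, 2.9, -0.9, 0], [0, 0, 2.1, -0.5, 0], [0, 0, 1.1, -0.1, 0], [0, 0, -0.0, 0.0, 0], [0, 0, -1.1, -0.1, 0], [0, 0, -2.1, -0.5, 0], [0, 0, -2.9, -0.9, 0], [0, 0, -3.3, -1.2, 0], [0, 0, -3.4, -1.3, 0], [0, 0, -3.3, -1.2, 0], [0, 0, -2.9, -0.9, 0], [0, 0, -2.1, -0.5, 0], [0, 0, -1.1, -0.1, 0], [0, 0, -0.0, 0.0, 0]]
[[0, 0, 1.0, -0.1, 0], [0, 0, 2.0, -0.4, 0], [0, 0, 2.9, -0.9, 0], [0, 0, 3.6, -1.5, 0], [0, 0, 4.1, -2.1, 0], [0, 0, 4.4, -2.7, 0], [0, 0, 4.7, -3.2, 0], [0, 0, 4.8, -3.6, 0], [0, 0, 4.9, -3.8, 0], [0, 0, 4.9, -3.9, 0], [0, 0, 4.9, -3.8, 0], [0, 0, 4.8, -3.6, 0], [0, 0, 4.7, -3.2, 0], [0, 0, 4.4, -2.7, 0], [0, 0, 4.1, -2.1, 0], [0, 0, 3.6, -1.5, 0], [0, 0, 2.9, -0.9, 0], [0, 0, 2.0, -0.4, 0], [0, 0, 1.0, -0.1, 0], [0, 0, -0.0, 0.0, 0], [0, 0, -1.0, -0.1, 0], [0, 0, -2.0, -0.4, 0], [0, 0, -2.9, -0.9, 0], [0, 0, -3.6, -1.5, 0], [0, 0, -4.1, -2.1, 0], [0, 0, -4.4, -2.7, 0], [0, 0, -4.7, -3.2, 0], [0, 0, -4.8, -3.6, 0], [0, 0, -4.9, -3.8, 0], [0, 0, -4.9, -3.9, 0], [0, 0, -4.9, -3.8, 0], [0, 0, -4.8, -3.6, 0], [0, 0, -4.7, -3.2, 0], [0, 0, -4.4, -2.7, 0], [0, 0, -4.1, -2.1, 0], [0, 0, -3.6, -1.5, 0], [0, 0, -2.9, -0.9, 0], [0, 0, -2.0, -0.4, 0], [0, 0, -1.0, -0.1, 0], [0, 0, -0.0, 0.0, 0]]
```

Request:
{"op": "drive_tool", "data": {
  "targets": [
    [[0, 0, 0, 0, 0], [0, 0, 0, 0, 0], [0, 0, 0, 0, 0], [0, 0, 0, 0, 0]]
  ]
}}

```text
time_s: 10.7
tool_pos: [0.6463, 0.1738, 0.0621]
eef_rot: [-0.006, 0.774, 0.633, -0.006]
contact_force: [-4.7, 8.8, -18.4]
width: 0.0112
finger_force: 30.0
```

```bash
python3 - <<'E'
from h import *
s=st();print(s['eef_rot'],s['qvel'].round(3)); 
a=snapshot('scene')[150:280,180:340];b=snapshot('top')[125:275,175:335]
g=lambda x:cv2.resize(x,(390,360),interpolation=cv2.INTER_CUBIC)
cv2.imwrite('pics/c3.png',np.hstack([g(a),g(b)])[:,:,::-1])
E
```

```text
t 10.7 stand [ -8.3 125.7  62.1] w [0.6463 0.1738 0.0621] dyaw 0.0 F [ -4.7   8.8 -18.4] ff 30.0 wd 0.0112
[-0.00576238  0.7743657   0.63268796 -0.00552323] [ 0.001  0.001  0.001  0.    -0.001  0.   ]
```

View pics/c3.png

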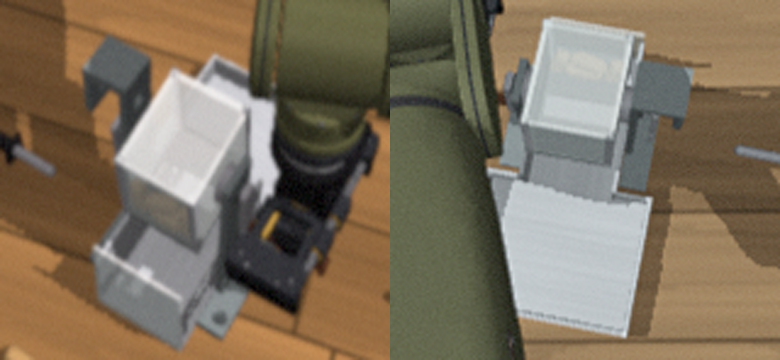

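The box is nearly upside down, about 10° short. The arm is being pulled off its commanded pose, so the bar has shifted along the fingers. I'll open and re-seat the grip.

Request:
{"op": "drive_tool", "data": {
  "targets": [
    [[0.4, 0, 0, 0, 0], [0.4, 0, 0, 0, 0], [0.4, 0, 0, 0, 0], [0.4, 0, 0, 0, 0], [0.4, 0, 0, 0, 0], [0.4, 0, 0, 0, 0]]
  ]
}}

```text
time_s: 11.4
tool_pos: [0.6544, 0.1718, 0.0717]
eef_rot: [0.001, 0.775, 0.632, 0.001]
contact_force: [-0.1, 0.5, -0.1]
width: 0.0378
finger_force: 0.0
```

```bash
python3 - <<'E'
from h import *
s=st();print(s['eef_rot']) 
E
```

```text
t 11.4 stand [1.000e-01 1.253e+02 7.170e+01] w [0.6544 0.1718 0.0717] dyaw -0.001 F [-0.1  0.5 -0.1] ff 0.0 wd 0.0378
[5.43224681e-04 7.74591761e-01 6.32460775e-01 8.22114047e-04]
```

Request:
{"op": "drive_tool", "data": {
  "targets": [
    [[0.4, 0, -0.8, -0.5, 0], [0.4, 0, -0.8, -0.5, 0], [0, 0, -0.8, -0.5, 0], [0, 0, -0.8, -0.5, 0], [0, 0, -0.8, -0.5, 0], [0, 0, -0.8, -0.5, 0], [0, 0, -0.8, -0.5, 0], [0, 0, -0.4, -0.5, 0], [0, 0, 0, -0.5, 0], [0, 0, 0, -0.5, 0], [0, 0, 0, -0.5, 0]]
  ]
}}

```text
time_s: 12.5
tool_pos: [0.6516, 0.1723, 0.0746]
eef_rot: [-0.002, 0.774, 0.633, -0.002]
contact_force: [-4.3, 2.0, 0.9]
width: 0.0113
finger_force: 30.0
```

```bash
python3 - <<'E'
from h import *
s=st();print(s['eef_rot']) 
E
```

```text
t 12.5 stand [ -2.8 125.3  74.6] w [0.6516 0.1723 0.0746] dyaw -0.0 F [-4.3  2.   0.9] ff 30.0 wd 0.0113
[-0.00181916  0.77444562  0.63263462 -0.00202451]
```

Request:
{"op": "drive_tool", "data": {
  "targets": [
    [[0, 0, 1.1, -0.1, 0], [0, 0, 2.1, -0.5, 0], [0, 0, 2.9, -0.9, 0], [0, 0, 3.3, -1.2, 0], [0, 0, 3.5, -1.3, 0], [0, 0, 3.3, -1.2, 0], [0, 0, 2.9, -0.9, 0], [0, 0, 2.1, -0.5, 0], [0, 0, 1.1, -0.1, 0], [0, 0, 0, 0, 0], [0, 0, -1.1, -0.1, 0], [0, 0, -2.1, -0.5, 0], [0, 0, -2.9, -0.9, 0], [0, 0, -3.3, -1.2, 0], [0, 0, -3.5, -1.3, 0], [0, 0, -3.3, -1.2, 0], [0, 0, -2.9, -0.9, 0], [0, 0, -2.1, -0.5, 0], [0, 0, -1.1, -0.1, 0], [0, 0, 0, 0, 0]]
  ]
}}

```text
time_s: 14.5
tool_pos: [0.6495, 0.1715, 0.073]
eef_rot: [-0.003, 0.774, 0.633, -0.005]
contact_force: [-9.3, -0.4, -2.2]
width: 0.0115
finger_force: 30.0
```

Request:
{"op": "drive_tool", "data": {
  "targets": [
    [[0, 0, 1.1, -0.1, 0], [0, 0, 2.1, -0.5, 0], [0, 0, 2.9, -0.9, 0], [0, 0, 3.3, -1.2, 0], [0, 0, 3.5, -1.3, 0], [0, 0, 3.3, -1.2, 0], [0, 0, 2.9, -0.9, 0], [0, 0, 2.1, -0.5, 0], [0, 0, 1.1, -0.1, 0], [0, 0, 0, 0, 0], [0, 0, -1.1, -0.1, 0], [0, 0, -2.1, -0.5, 0], [0, 0, -2.9, -0.9, 0], [0, 0, -3.3, -1.2, 0], [0, 0, -3.5, -1.3, 0], [0, 0, -3.3, -1.2, 0], [0, 0, -2.9, -0.9, 0], [0, 0, -2.1, -0.5, 0], [0, 0, -1.1, -0.1, 0], [0, 0, 0, 0, 0]]
  ]
}}

```text
time_s: 16.5
tool_pos: [0.6498, 0.1716, 0.0736]
eef_rot: [-0.003, 0.774, 0.633, -0.004]
contact_force: [-9.2, -1.3, -2.1]
width: 0.0111
finger_force: 30.0
```

```bash
python3 - <<'E'
from h import *
s=st();print(s['eef_rot'])
a=snapshot('scene')[150:280,180:340];b=snapshot('top')[125:275,175:335]
g=lambda x:cv2.resize(x,(390,360),interpolation=cv2.INTER_CUBIC)
cv2.imwrite('pics/c4.png',np.hstack([g(a),g(b)])[:,:,::-1])
E
```

```text
t 16.5 stand [ -4.3 124.3  73.6] w [0.6498 0.1716 0.0736] dyaw -0.0 F [-9.2 -1.3 -2.1] ff 30.0 wd 0.0111
[-0.00271797  0.7744323   0.63263774 -0.00408804]
```

View pics/c4.png

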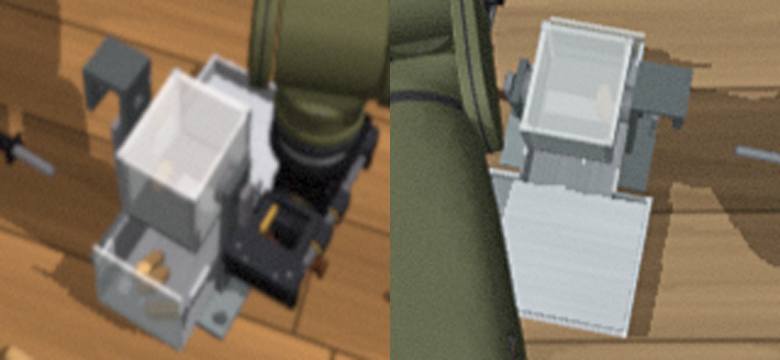

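After two rocks, about two or three pegs lie in the channel at left-crop (150,262) and (157,300). At least one is still in the box, at right-crop (605,100). I'll tip it wider.

Request:
{"op": "drive_tool", "data": {
  "targets": [
    [[0, 0, 1.0, -0.1, 0], [0, 0, 2.0, -0.4, 0], [0, 0, 2.9, -0.9, 0], [0, 0, 3.6, -1.5, 0], [0, 0, 4.1, -2.1, 0], [0, 0, 4.4, -2.7, 0], [0, 0, 4.7, -3.2, 0], [0, 0, 4.8, -3.6, 0], [0, 0, 4.9, -3.8, 0], [0, 0, 4.9, -3.9, 0], [0, 0, 4.9, -3.8, 0], [0, 0, 4.8, -3.6, 0], [0, 0, 4.7, -3.2, 0], [0, 0, 4.4, -2.7, 0], [0, 0, 4.1, -2.1, 0], [0, 0, 3.6, -1.5, 0], [0, 0, 2.9, -0.9, 0], [0, 0, 2.0, -0.4, 0], [0, 0, 1.0, -0.1, 0], [0, 0, 0, 0, 0]]
  ]
}}

```text
time_s: 18.6
tool_pos: [0.6579, 0.1709, 0.0764]
eef_rot: [0.004, 0.775, 0.632, 0.004]
contact_force: [9.9, -1.7, -9.7]
width: 0.0112
finger_force: 30.0
```

Request:
{"op": "drive_tool", "data": {
  "targets": [
    [[0, 0, -1.0, -0.1, 0], [0, 0, -2.0, -0.4, 0], [0, 0, -2.9, -0.9, 0], [0, 0, -3.6, -1.5, 0], [0, 0, -4.1, -2.1, 0], [0, 0, -4.4, -2.7, 0], [0, 0, -4.7, -3.2, 0], [0, 0, -4.8, -3.6, 0], [0, 0, -4.9, -3.8, 0], [0, 0, -4.9, -3.9, 0], [0, 0, -4.9, -3.8, 0], [0, 0, -4.8, -3.6, 0], [0, 0, -4.7, -3.2, 0], [0, 0, -4.4, -2.7, 0], [0, 0, -4.1, -2.1, 0], [0, 0, -3.6, -1.5, 0], [0, 0, -2.9, -0.9, 0], [0, 0, -2.0, -0.4, 0], [0, 0, -1.0, -0.1, 0], [0, 0, 0, 0, 0]]
  ]
}}

```text
time_s: 20.6
tool_pos: [0.6515, 0.1719, 0.0758]
eef_rot: [-0.002, 0.774, 0.633, -0.003]
contact_force: [-9.7, -2.7, 0.9]
width: 0.0111
finger_force: 30.0
```

Request:
{"op": "drive_tool", "data": {
  "targets": [
    [[0, 0, 1.1, -0.1, 0], [0, 0, 2.1, -0.5, 0], [0, 0, 2.9, -0.9, 0], [0, 0, 3.3, -1.2, 0], [0, 0, 3.5, -1.3, 0], [0, 0, 3.3, -1.2, 0], [0, 0, 2.9, -0.9, 0], [0, 0, 2.1, -0.5, 0], [0, 0, 1.1, -0.1, 0], [0, 0, 0, 0, 0], [0, 0, -1.1, -0.1, 0], [0, 0, -2.1, -0.5, 0], [0, 0, -2.9, -0.9, 0], [0, 0, -3.3, -1.2, 0], [0, 0, -3.5, -1.3, 0], [0, 0, -3.3, -1.2, 0], [0, 0, -2.9, -0.9, 0], [0, 0, -2.1, -0.5, 0], [0, 0, -1.1, -0.1, 0], [0, 0, 0, 0, 0]]
  ]
}}

```text
time_s: 22.6
tool_pos: [0.6501, 0.1722, 0.0739]
eef_rot: [-0.003, 0.774, 0.633, -0.004]
contact_force: [-9.4, -1.4, -1.9]
width: 0.0115
finger_force: 30.0
```

```bash
python3 - <<'E'
from h import *
s=st();print(s['eef_rot'])
a=snapshot('scene')[150:280,180:340];b=snapshot('top')[125:275,175:335]
g=lambda x:cv2.resize(x,(390,360),interpolation=cv2.INTER_CUBIC)
cv2.imwrite('pics/c5.png',np.hstack([g(a),g(b)])[:,:,::-1])
E
```

```text
t 22.6 stand [ -4.2 124.9  73.9] w [0.6501 0.1722 0.0739] dyaw -0.0 F [-9.4 -1.4 -1.9] ff 30.0 wd 0.0115
[-0.00287974  0.77442945  0.63264385 -0.00353476]
```

View pics/c5.png

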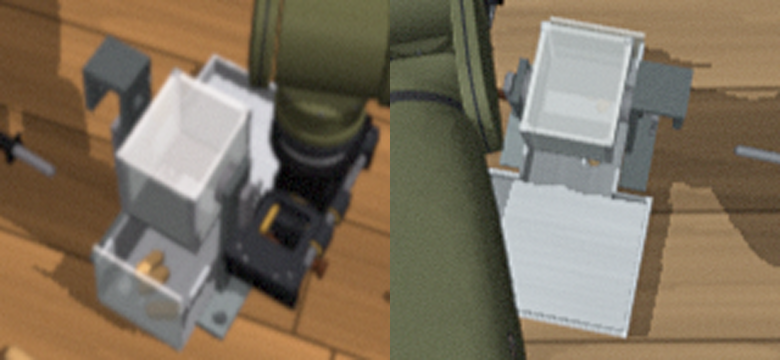

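The box looks empty in the scene view. The top view shows pale spots at right-crop (600,105) and (590,160), so I'll check where those lie.

```bash
python3 - <<'E'
from h import *
for p in[(261.2,168.7),(257,191.7)]:
  for z in(.011,.11,.125): print(p,z,(inS(onz('top',p,z))*1000).round(0))
t=snapshot('top');t=cv2.cvtColor(t,cv2.COLOR_RGB2HSV)[125:215,210:300]
m=((t[...,0]>10)&(t[...,0]<25)&(t[...,1]>45)&(t[...,2]>120)).astype(np.uint8)
s=snapshot('scene');s2=cv2.cvtColor(s,cv2.COLOR_RGB2HSV)[160:275,215:290]
cv2.imwrite('pics/c6.png',np.hstack([cv2.resize(s[215:280,210:275],(400,400),interpolation=cv2.INTER_CUBIC),cv2.resize(snapshot('top')[130:200,220:290],(400,400),interpolation=cv2.INTER_CUBIC)])[:,:,::-1])
E
```

```text
(261.2, 168.7) 0.011 [ 25. -14.  11.]
(261.2, 168.7) 0.11 [  2. -19. 110.]
(261.2, 168.7) 0.125 [ -2. -20. 125.]
(257, 191.7) 0.011 [-39. -15.  11.]
(257, 191.7) 0.11 [-56. -20. 110.]
(257, 191.7) 0.125 [-58. -20. 125.]
```

View pics/c6.png

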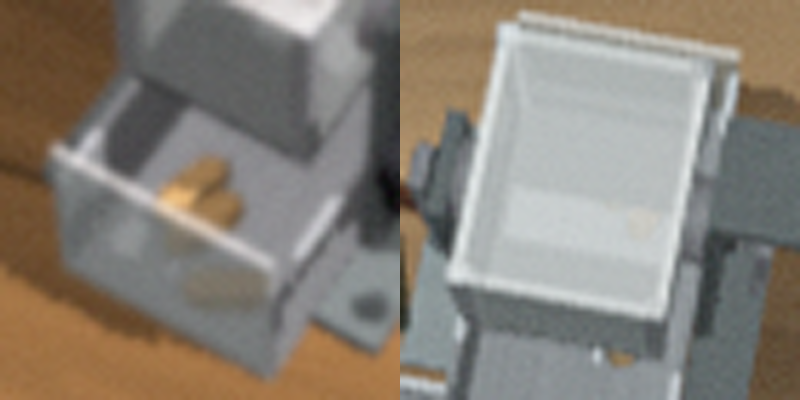

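Four pegs are out: three at the back of the channel, at left-crop (200,180), (215,210) and (225,285), and one under the front of the box at right-crop (620,358). The spot through the slot fits a peg on the floor below. I'll release the crank and go to the first table peg.

```bash
cat >> h.py <<'E'
def peg(s,im,guess,rad=.06):
    """find peg on table near guess (world) in wrist picture"""
    h=cv2.cvtColor(im,cv2.COLOR_RGB2LAB).astype(int)
    hv=cv2.cvtColor(im,cv2.COLOR_RGB2HSV).astype(int)
    m=((hv[...,0]>12)&(hv[...,0]<28)&(hv[...,2]>185)&(hv[...,1]<120)&(hv[...,1]>40)).astype(np.uint8)
    m=cv2.morphologyEx(m,cv2.MORPH_OPEN,np.ones((2,2)))
    n,l,stt,c=cv2.connectedComponentsWithStats(m); out=[]
    for i in range(1,n):
        if stt[i,4]<25: continue
        P=onz('wrist',c[i],.010,s)
        if np.hypot(*(P[:2]-guess[:2]))>rad: continue
        p=np.argwhere(l==i)[:,::-1]; W=np.array([onz('wrist',x,.010,s)[:2] for x in p]);w=W-W.mean(0)
        u,sv,v=np.linalg.svd(w,full_matrices=False); sp=w@v.T
        out.append((stt[i,4],W.mean(0).round(4),round(np.arctan2(v[0,1],v[0,0]),3),np.ptp(sp,axis=0).round(3)))
    return out
E
python3 -c "
from h import *
p=S(0,.1253,.0767); s=state(); s['tool_pos']=p
go([.6066,.2959,.2],1.137,s); print(s['joint_positions'].round(2))"
```

```text
shift [ 11.2   -7.19 -12.32] turn 0.233
[0.18 0.29 1.7  0.   1.15 0.38]
```

Request:
{"op": "drive_tool", "data": {
  "targets": [
    [[0.4, 0, -0.4, 0, 0], [0.4, 0, -0.4, 0, 0], [0.4, 0, -0.4, 0, 0], [0.4, 0, -0.4, 0, 0], [0.4, 0, -0.4, -3, 0], [0.4, 0, -0.4, -8, 0], [0.5, 0, -0.4, -13, 0], [0.5, 4, -3, -15, 0.1], [0.5, 8, -6, -15, 0.23], [0.5, 11.2, -7.2, -12.3, 0.23], [0.5, 11.2, -7.2, -12.3, 0.23], [0.5, 11.2, -7.2, -12.3, 0.23], [0.5, 11.2, -7.2, -12.3, 0.23]]
  ]
}}

```text
time_s: 24.15
tool_pos: [0.6061, 0.2955, 0.1996]
eef_rot: [0.0, 0.842, 0.539, 0.001]
contact_force: [0.3, -0.0, -0.1]
width: 0.0472
finger_force: 0.0
```

```bash
python3 - <<'E'
from h import *
st(); s,im=snap('wrist','w7.png')
for o in peg(s,im,np.array([.6066,.2959]),.15): print(o)
E
```

```text
t 24.15 stand [-71.9 236.9 199.6] w [0.6061 0.2955 0.1996] dyaw -0.231 F [ 0.3 -0.  -0.1] ff 0.0 wd 0.0472
(np.int32(1975), array([0.6823, 0.3435]), np.float64(-1.541), array([0.256, 0.022]))
(np.int32(76), array([0.6923, 0.3645]), np.float64(-1.55), array([0.028, 0.005]))
(np.int32(279), array([0.6052, 0.2928]), np.float64(-2.004), array([0.038, 0.014]))
(np.int32(215), array([0.4816, 0.3289]), np.float64(-2.521), array([0.04 , 0.012]))
(np.int32(314), array([0.6807, 0.1997]), np.float64(-1.575), array([0.062, 0.011]))
```

View pics/w7.png

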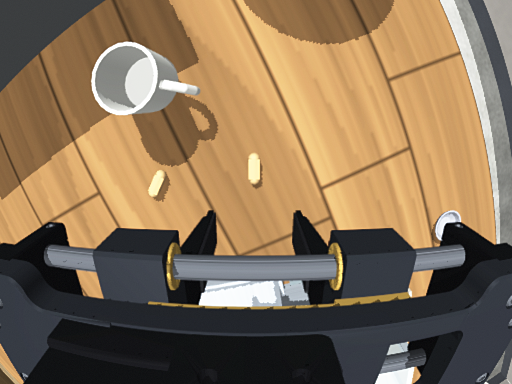

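The first peg is at (254,168) and the second at (157,183), both unmoved. The mug stands clear at (130,78).

Request:
{"op": "drive_tool", "data": {
  "targets": [
    [[0.5, -0.3, 0, 5, 0], [0.5, -0.3, 0, 10, 0], [0.5, -0.3, 0, 15, 0], [0.5, -0.3, 0, 18.5, 0], [0.5, -0.3, 0, 19.6, 0], [0.5, -0.3, 0, 19.6, 0], [0, -0.3, 0, 19.6, 0], [0, -0.3, 0, 19.6, 0], [0, -0.3, 0, 19.6, 0], [0, -0.3, 0, 19.6, 0], [0, -0.3, 0, 19.6, 0], [0, -0.3, 0, 19.6, 0], [0, -0.3, 0, 17, 0], [0, -0.3, 0, 12, 0], [0, -0.3, 0, 9, 0], [0, -0.3, 0, 9, 0]]
  ]
}}

```text
time_s: 25.8
tool_pos: [0.6078, 0.2949, 0.1158]
eef_rot: [0.001, 0.842, 0.54, 0.006]
contact_force: [-0.1, 0.7, -0.2]
width: 0.0131
finger_force: 30.0
```

```bash
python3 - <<'E'
from h import *
s=st()
go(S(-.165,.035,.11),None,s)
E
```

```text
t 25.8 stand [-70.1 236.7 115.8] w [0.6078 0.2949 0.1158] dyaw -0.23 F [-0.1  0.7 -0.2] ff 30.0 wd 0.0131
shift [-21.81  -4.64   0.36] turn 0
```

Request:
{"op": "drive_tool", "data": {
  "targets": [
    [[0, -4, -3, 0, 0], [0, -8, -5, 0, 0], [0, -12, -5, 0, 0], [0, -17, -4.7, 0, 0], [0, -21.6, -4.6, 0, 0], [0, -21.6, -4.6, 3, 0], [0, -21.6, -4.6, 6, 0], [0, -21.6, -4.6, 8.5, 0], [0, -21.6, -4.6, 8.5, 0], [0, -21.6, -4.6, 8.5, 0], [0.35, -21.6, -4.6, 8.5, 0], [0.35, -21.6, -4.6, 8.5, 0], [0.35, -21.6, -4.6, 8.5, 0], [0.35, -21.6, -4.6, 6, 0], [0.4, -21.6, -4.6, 1, 0], [0.5, -21.6, -4.6, -4, 0], [0.5, -21.6, -4.6, -6, 0], [0.5, -21.6, -4.6, -6, 0]]
  ]
}}

```text
time_s: 27.6
tool_pos: [0.4751, 0.1168, 0.1743]
eef_rot: [0.002, 0.842, 0.54, 0.005]
contact_force: [0.1, -0.1, 0.5]
width: 0.0471
finger_force: 0.0
```

```bash
python3 - <<'E'
from h import *
s=st();go([.4816,.3289,.2],.62,s)
E
```

```text
t 27.6 stand [-164.6   35.7  174.3] w [0.4751 0.1168 0.1743] dyaw -0.23 F [ 0.1 -0.1  0.5] ff 0.0 wd 0.0471
shift [19.56 -8.25 -2.54] turn 0.52
```

Request:
{"op": "drive_tool", "data": {
  "targets": [
    [[0.5, 4.5, -2, -2.5, 0.12], [0.5, 9, -4, -2.5, 0.26], [0.5, 13.5, -6, -2.5, 0.4], [0.5, 18, -8, -2.5, 0.52], [0.5, 19.6, -8.2, -2.5, 0.52], [0.5, 19.6, -8.2, -2.5, 0.52], [0.5, 19.6, -8.2, -2.5, 0.52], [0.5, 19.6, -8.2, -2.5, 0.52]]
  ]
}}

```text
time_s: 28.4
tool_pos: [0.479, 0.3275, 0.1925]
eef_rot: [0.0, 0.952, 0.305, -0.001]
contact_force: [-0.2, -0.3, -0.5]
width: 0.0476
finger_force: 0.0
```

```bash
python3 - <<'E'
from h import *
s=st(); s,im=snap('wrist','w8.png')
for o in peg(s,im,np.array([.4816,.3289]),.15):
    print(o); go([*o[1],.004],None,s)
E
```

```text
t 28.4 stand [-202.8  243.   192.5] w [0.479  0.3275 0.1925] dyaw -0.751 F [-0.2 -0.3 -0.5] ff 0.0 wd 0.0476Traceback (most recent call last):
  File "<stdin>", line 3, in <module>
  File "h.py", line 47, in peg
    p=np.argwhere(l==i)[:,::-1]; W=np.array([onz('wrist',x,.010,s)[:2] for x in p]);w=W-W.mean(0)
                                             ~~~^^^^^^^^^^^^^^^^^^
  File "h.py", line 17, in onz
    o,v=ray(n,px,s); return o+v*(z-o[2])/v[2]
        ~~~^^^^^^^^
  File "h.py", line 8, in ray
    m=camera_model(n); f=192/np.tan(np.radians(m['fov_y'])/2)
ValueError: time passes only in moves, steps and waits
```

```bash
sed -i 's/^def q2R/_cm=camera_model\nimport functools\ncamera_model=functools.lru_cache(None)(_cm)\ndef q2R/; s/stt\[i,4\]<25/not 25<stt[i,4]<900/' h.py; python3 - <<'E'
from h import *
s=st(); s,im=snap('wrist','w9.png')
for o in peg(s,im,np.array([.4816,.3289]),.08):
    print(o); go([*o[1],.004],None,s)
E
```

```text
t 28.45 stand [-202.6  242.9  193. ] w [0.4792 0.3274 0.193 ] dyaw -0.751 F [ 0.4 -0.1  0.3] ff 0.0 wd 0.0477
(np.int32(172), array([0.4816, 0.3272]), np.float64(-2.513), array([0.039, 0.012]))
shift [ 0.2   0.15 18.89] turn 0
```

Request:
{"op": "drive_tool", "data": {
  "targets": [
    [[0.5, 0.2, 0.15, 5, 0], [0.5, 0.2, 0.15, 10, 0], [0.5, 0.2, 0.15, 15, 0], [0.5, 0.2, 0.15, 18, 0], [0.5, 0.2, 0.15, 18.9, 0], [0.5, 0.2, 0.15, 18.9, 0], [0, 0.2, 0.15, 18.9, 0], [0, 0.2, 0.15, 18.9, 0], [0, 0.2, 0.15, 18.9, 0], [0, 0.2, 0.15, 18.9, 0], [0, 0.2, 0.15, 18.9, 0], [0, 0.2, 0.15, 18.9, 0], [0, 0.2, 0.15, 17, 0], [0, 0.2, 0.15, 12, 0], [0, 0.2, 0.15, 8, 0], [0, 0.2, 0.15, 8, 0], [0, 0.2, 0.15, 8, 0]]
  ]
}}

```text
time_s: 30.2
tool_pos: [0.4826, 0.329, 0.1151]
eef_rot: [-0.0, 0.952, 0.305, 0.001]
contact_force: [0.6, 0.8, -0.9]
width: 0.0135
finger_force: 30.0
```

```bash
python3 - <<'E'
from h import *
s=st()
go(S(-.165,.0,.11),None,s)
E
```

```text
t 30.2 stand [-199.5  245.2  115.1] w [0.4826 0.329  0.1151] dyaw -0.75 F [ 0.6  0.8 -0.9] ff 30.0 wd 0.0135
shift [-15.58  19.24   0.47] turn 0
```

Request:
{"op": "drive_tool", "data": {
  "targets": [
    [[0, -3, 3.6, 0, 0], [0, -6, 7.2, 0, 0], [0, -9, 10.8, 0, 0], [0, -12, 14.4, 0, 0], [0, -15, 18, 0, 0], [0, -17, 20.6, 0, 0], [0, -17, 20.6, 4, 0], [0, -17, 20.6, 8, 0], [0, -17, 20.6, 8, 0], [0, -17, 20.6, 8, 0], [0.35, -17, 20.6, 8, 0], [0.35, -17, 20.6, 8, 0], [0.35, -17, 20.6, 8, 0], [0.35, -17, 20.6, 6, 0], [0.4, -17, 20.6, 1, 0], [0.5, -17, 20.6, -4, 0], [0.5, -17, 20.6, -8, 0], [0.5, -17, 20.6, -8, 0]]
  ]
}}

```text
time_s: 32.0
tool_pos: [0.4676, 0.0624, 0.2026]
eef_rot: [0.002, 0.952, 0.305, 0.007]
contact_force: [0.2, 0.5, 0.6]
width: 0.0473
finger_force: 0.0
```

```bash
python3 - <<'E'
from h import *
s=st();go([.5172,-.316,.2],.476,s)
s,im=snap('wrist','w10.png'); snap('top','t10.png')
E
```

```text
t 32.0 stand [-161.1  -19.1  202.6] w [0.4676 0.0624 0.2026] dyaw -0.75 F [0.2 0.5 0.6] ff 0.0 wd 0.0473
shift [-17.96  33.67   0.32] turn 0.144
```

View pics/t10.png

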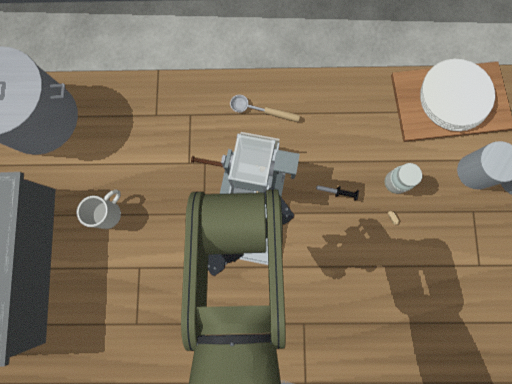

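The third peg is still at (394,217), with the jar at (403,178) and the pin at (338,192). The two left-side pegs are gone from the table.

Request:
{"op": "drive_tool", "data": {
  "targets": [
    [[0.5, -2, 4, 0, 0], [0.5, -18, 33.7, 0, 0.144], [0.5, -18, 33.7, 0, 0.144], [0.5, -18, 33.7, 0, 0.144], [0.5, -18, 33.7, 0, 0.144], [0.5, -18, 33.7, 0, 0.144], [0.5, -18, 33.7, 0, 0.144], [0.5, -18, 33.7, 0, 0.144], [0.5, -18, 33.7, 0, 0.144], [0.5, -18, 33.7, 0, 0.144], [0.5, -18, 33.7, 0, 0.144], [0.5, -18, 33.7, 0, 0.144]]
  ]
}}

```text
time_s: 33.3
tool_pos: [0.5123, -0.3152, 0.1931]
eef_rot: [-0.0, 0.972, 0.236, -0.0]
contact_force: [-0.4, -0.0, -0.9]
width: 0.0475
finger_force: 0.0
```

```bash
python3 - <<'E'
from h import *
s=st(); s,im=snap('wrist','w11.png')
for o in peg(s,im,np.array([.5172,-.316]),.08):
    print(o); go([*o[1],.004],o[2]+np.pi,s)
E
```

```text
t 33.3 stand [ -42.1 -380.2  193.1] w [ 0.5123 -0.3152  0.1931] dyaw -0.893 F [-0.4 -0.  -0.9] ff 0.0 wd 0.0475
(np.int32(318), array([ 0.515 , -0.3167]), np.float64(-2.656), array([0.036, 0.014]))
shift [ 0.18  0.28 18.91] turn -0.008
```

View pics/w11.png

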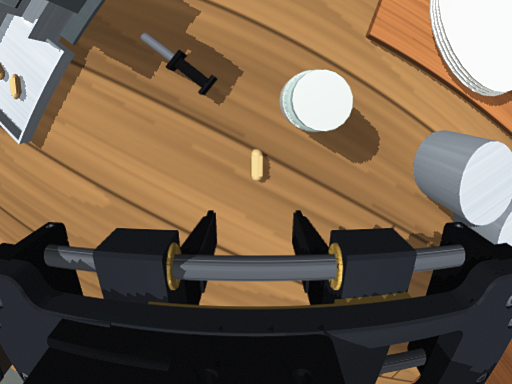

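The third peg is at (257,165). The jar lid's centre is near (321,101), and two pegs show in the dish at the left. I'll check the clearance from the jar.

```bash
python3 - <<'E'
from h import *
s=state(); P=onz('wrist',(321,101),.1,s); print(P, q2R(s['eef_rot']).T@(P-np.array([.515,-.3167,.1])))
E
```

```text
[ 0.61002563 -0.33077208  0.1       ] [ 7.79331522e-02  5.61633019e-02 -3.70296401e-05]
```

Request:
{"op": "drive_tool", "data": {
  "targets": [
    [[0.5, -0.8, 0.3, 4, 0], [0.5, -0.8, 0.3, 8, 0], [0.5, -0.8, 0.3, 12, 0], [0.5, -0.8, 0.3, 16, 0], [0.5, -0.8, 0.3, 18.5, 0], [0.5, -0.8, 0.3, 18.9, 0], [0.5, -0.8, 0.3, 18.9, 0], [0, -0.8, 0.3, 18.9, 0], [0, -0.8, 0.3, 18.9, 0], [0, -0.8, 0.3, 18.9, 0], [0, -0.8, 0.3, 18.9, 0], [0, -0.8, 0.3, 18.9, 0], [0, -0.8, 0.3, 18.9, 0], [0, -0.8, 0.3, 17, 0], [0, -0.8, 0.3, 12, 0], [0, -0.8, 0.3, 8, 0], [0, -0.8, 0.3, 6, 0], [0, -0.8, 0.3, 6, 0]]
  ]
}}

```text
time_s: 35.15
tool_pos: [0.5089, -0.3247, 0.1383]
eef_rot: [0.003, 0.972, 0.236, 0.003]
contact_force: [0.4, -0.3, -0.5]
width: 0.0131
finger_force: 29.9
```

```bash
python3 - <<'E'
from h import *
s=st()
go(S(-.165,-.05,.13),None,s)
E
```

```text
t 35.15 stand [ -43.5 -390.2  138.3] w [ 0.5089 -0.3247  0.1383] dyaw -0.894 F [ 0.4 -0.3 -0.5] ff 29.9 wd 0.0131
shift [ 11.82 -34.15   0.62] turn 0
```

Request:
{"op": "drive_tool", "data": {
  "targets": [
    [[0, 1.5, -4.3, 0, 0], [0, 11.8, -34.2, 0, 0], [0, 11.8, -34.2, 0, 0], [0, 11.8, -34.2, 0, 0], [0, 11.8, -34.2, 0, 0], [0, 11.8, -34.2, 0, 0], [0, 11.8, -34.2, 0, 0], [0, 11.8, -34.2, 0, 0], [0, 11.8, -34.2, 4, 0], [0, 11.8, -34.2, 8, 0], [0, 11.8, -34.2, 9.5, 0], [0, 11.8, -34.2, 9.5, 0], [0, 11.8, -34.2, 9.5, 0], [0.35, 11.8, -34.2, 9.5, 0], [0.35, 11.8, -34.2, 9.5, 0], [0.35, 11.8, -34.2, 9.5, 0], [0.35, 11.8, -34.2, 7, 0], [0.4, 11.8, -34.2, 2, 0], [0.5, 11.8, -34.2, -3, 0], [0.5, 11.8, -34.2, -7, 0]]
  ]
}}

```text
time_s: 37.15
tool_pos: [0.4557, 0.035, 0.2076]
eef_rot: [0.001, 0.972, 0.236, 0.002]
contact_force: [0.5, -0.7, 0.4]
width: 0.0461
finger_force: 0.0
```

```bash
python3 - <<'E'
from h import *
s=st(); go(S(-.165,-.1,.27),YD,s); go(S(0,.125,.27),YD,s)
E
```

```text
t 37.15 stand [-167.3  -48.4  207.6] w [0.4557 0.035  0.2076] dyaw -0.894 F [ 0.5 -0.7  0.4] ff 0.0 wd 0.0461
shift [-3.03  4.18 -6.25] turn -0.894
shift [23.93 -3.03 -6.16] turn -0.894
```

Request:
{"op": "drive_tool", "data": {
  "targets": [
    [[0.5, 0, 0, -5, -0.1], [0.5, 4, -0.5, -7, -0.24], [0.5, 9, -1, -7, -0.38], [0.5, 14, -2, -7, -0.52], [0.5, 18, -2.5, -7, -0.66], [0.5, 22, -3, -7, -0.8], [0.5, 24, -3, -7, -0.895], [0.5, 24, -3, -7, -0.895], [0.5, 24, -3, -7, -0.895], [0.5, 24, -3, -7, -0.895]]
  ]
}}

```text
time_s: 38.15
tool_pos: [0.6539, 0.171, 0.2742]
eef_rot: [0.0, 0.775, 0.632, 0.0]
contact_force: [-0.8, 0.3, -0.8]
width: 0.0478
finger_force: 0.0
```

```bash
python3 - <<'E'
from h import *
s=st(); go(S(-.0,.125,.0757),YD,s)
s,im=snap('wrist','w12.png')
# crank bar: dark brown-red mask, ray onto z=.095
hv=cv2.cvtColor(im,cv2.COLOR_RGB2HSV).astype(int)
m=((hv[...,0]<12)&(hv[...,1]>110)&(hv[...,2]<150)).astype(np.uint8)
n,l,stt,c=cv2.connectedComponentsWithStats(m)
for i in range(1,n):
    if stt[i,4]>40: print(stt[i],c[i].round(0),(inS(onz('wrist',c[i],.095,s))*1000).round(1))
E
```

```text
t 38.15 stand [-2.000e-01  1.245e+02  2.742e+02] w [0.6539 0.171  0.2742] dyaw -0.001 F [-0.8  0.3 -0.8] ff 0.0 wd 0.0478
shift [ 0.06  0.02 19.85] turn -0.001
[246 141  13  68 611] [252. 173.] [ -3.2 118.8  95. ]
```

View pics/w12.png

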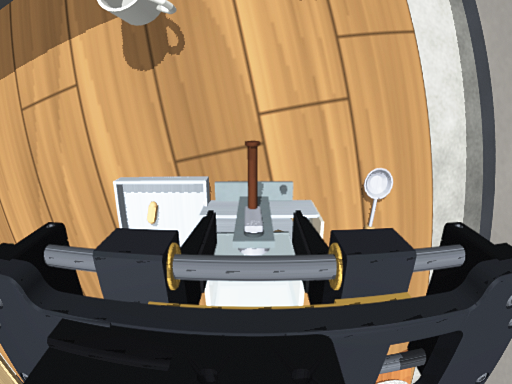

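The crank bar runs up column 252 from row 145 to 235, at stand x of about -3 mm, so q is close to pi. I'll grip it.

Request:
{"op": "drive_tool", "data": {
  "targets": [
    [[0.5, 0, -0.3, 5, 0], [0.5, 0, -0.3, 10, 0], [0.5, 0, -0.3, 15, 0], [0.5, 0, -0.3, 18.5, 0], [0.5, 0, -0.3, 19.8, 0], [0.5, 0, -0.3, 19.8, 0], [0, 0, -0.3, 19.8, 0], [0, 0, -0.3, 19.8, 0], [0, 0, -0.3, 19.8, 0], [0, 0, -0.3, 19.8, 0], [0, 0, -0.3, 19.8, 0], [0, 0, -0.3, 19.8, 0]]
  ]
}}

```text
time_s: 39.4
tool_pos: [0.6519, 0.1723, 0.0765]
eef_rot: [0.0, 0.774, 0.633, 0.0]
contact_force: [-2.0, -0.6, 2.9]
width: 0.011
finger_force: 30.0
```

```bash
python3 - <<'E'
from h import *
s=st()
E
```

```text
t 39.4 stand [ -2.4 125.4  76.5] w [0.6519 0.1723 0.0765] dyaw 0.001 F [-2.  -0.6  2.9] ff 30.0 wd 0.011
```

Request:
{"op": "drive_tool", "data": {
  "targets": [
    [[0, 0, -0.5, -0.1, 0], [0, 0, -1.2, -0.2, 0], [0, 0, -2, -0.5, 0], [0, 0, -2.6, -1, 0], [0, 0, -3.2, -1.5, 0], [0, 0, -3.8, -2.1, 0], [0, 0, -4.2, -2.7, 0], [0, 0, -4.5, -3.5, 0], [0, 0, -4.7, -4.2, 0], [0, 0, -4.7, -5, 0], [0, 0, -4.7, -5.8, 0], [0, 0, -4.5, -6.5, 0], [0, 0, -4.2, -7.3, 0], [0, 0, -3.8, -7.9, 0], [0, 0, -3.2, -8.5, 0], [0, 0, -2.6, -9, 0], [0, 0, -2, -9.5, 0], [0, 0, -1.2, -9.8, 0], [0, 0, -0.4, -9.9, 0], [0, 0, 0.4, -10, 0]]
  ]
}}

```text
time_s: 41.4
tool_pos: [0.6534, 0.172, 0.1814]
eef_rot: [-0.002, 0.774, 0.633, -0.002]
contact_force: [-33.7, 1.7, 24.0]
width: 0.0113
finger_force: 30.0
```

Request:
{"op": "drive_tool", "data": {
  "targets": [
    [[0, 0, 0.4, 0, 0], [0, 0, 0.8, 0, 0], [0, 0, 0.8, 0, 0], [0, 0, 0.8, 0, 0]]
  ]
}}

```text
time_s: 41.8
tool_pos: [0.6533, 0.1721, 0.1812]
eef_rot: [-0.009, 0.773, 0.634, -0.009]
contact_force: [-43.1, 0.8, 28.4]
width: 0.0113
finger_force: 30.0
```

```bash
python3 - <<'E'
from h import *
s=st();print(s['eef_rot'])
E
```

```text
t 41.8 stand [ -1.1 125.4 181.2] w [0.6533 0.1721 0.1812] dyaw 0.003 F [-43.1   0.8  28.4] ff 30.0 wd 0.0113
[-0.00881146  0.77349088  0.63367628 -0.00941198]
```

The crank is against its stop. I'll release and rise, then look.

Request:
{"op": "drive_tool", "data": {
  "targets": [
    [[0, 0, -1, 0, 0], [0, 0, -1.2, 0, 0], [0.4, 0, -1.2, 0, 0], [0.4, 0, -1.2, 0, 0], [0.4, 0, -1.2, 0, 0], [0.4, 0, -1.2, 0, 0], [0.4, 0, -1.2, -4, 0], [0.5, 0, -1.2, -9, 0], [0.5, 4, -1.2, -11, 0], [0.5, 9, -1.2, -11, 0], [0.5, 14, -1.2, -11, 0], [0.5, 17, -1.2, -11, 0], [0.5, 17, -1.2, -11, 0], [0.5, 17, -1.2, -11, 0]]
  ]
}}

```text
time_s: 43.2
tool_pos: [0.6852, 0.3391, 0.2846]
eef_rot: [0.0, 0.774, 0.633, -0.001]
contact_force: [0.1, -0.7, -0.0]
width: 0.0474
finger_force: 0.0
```

```bash
python3 - <<'E'
from h import *
s=st()
a=snapshot('scene')[150:280,190:335];b=snapshot('top')[125:275,195:325]
g=lambda x:cv2.resize(x,(400,460),interpolation=cv2.INTER_CUBIC)
cv2.imwrite('pics/c13.png',np.hstack([g(a),g(b)])[:,:,::-1])
E
```

```text
t 43.2 stand [ -3.  295.4 284.6] w [0.6852 0.3391 0.2846] dyaw 0.002 F [ 0.1 -0.7 -0. ] ff 0.0 wd 0.0474
```

View pics/c13.png

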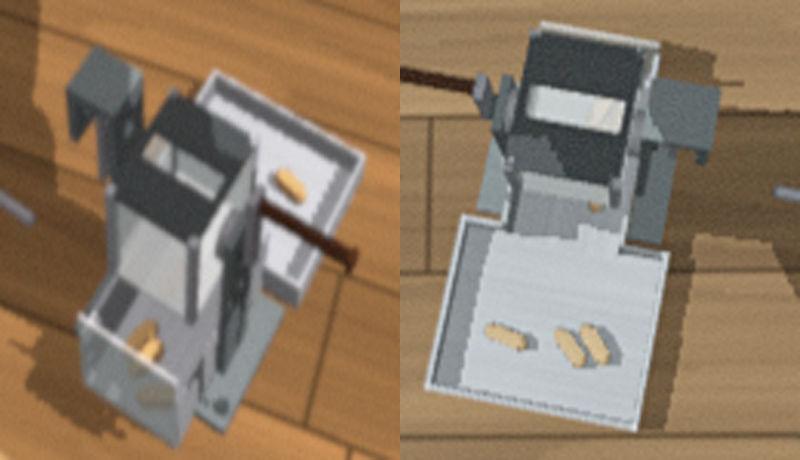

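The right crop shows three pegs in the dish, at (507,337), (570,348) and (595,343). The left crop shows the others in the channel, and the box is upright. That uses up my viewings, so from here I measure by mask. I'll go back over the fork to check the slot numerically.

```bash
python3 - <<'E'
from h import *
go(S(0,-.137,.3304),YD,state())
E
```

```text
shift [-43.11   0.26  -4.47] turn -0.0
```

Request:
{"op": "drive_tool", "data": {
  "targets": [
    [[0.5, -2, 0.3, -4.5, 0], [0.5, -43.1, 0.3, -4.5, 0], [0.5, -43.1, 0.3, -4.5, 0], [0.5, -43.1, 0.3, -4.5, 0], [0.5, -43.1, 0.3, -4.5, 0], [0.5, -43.1, 0.3, -4.5, 0], [0.5, -43.1, 0.3, -4.5, 0], [0.5, -43.1, 0.3, -4.5, 0], [0.5, -43.1, 0.3, -4.5, 0], [0.5, -43.1, 0.3, -4.5, 0], [0.5, -43.1, 0.3, -4.5, 0], [0.5, -43.1, 0.3, -4.5, 0]]
  ]
}}

```text
time_s: 44.5
tool_pos: [0.6025, -0.0841, 0.3309]
eef_rot: [-0.0, 0.774, 0.633, 0.0]
contact_force: [0.3, -0.1, 0.4]
width: 0.0476
finger_force: 0.0
```

```bash
python3 - <<'E'
from h import *
s=st(); s,im=snap('wrist','w14.png')
w1=cv2.imread('pics/w1.png')[:,:,::-1]
for n,a in(('w1',w1),('now',im)):
    hv=cv2.cvtColor(np.ascontiguousarray(a),cv2.COLOR_RGB2HSV).astype(int)[10:84,238:270]
    m=(hv[...,0]>8)&(hv[...,0]<28)&(hv[...,1]>70); print(n,m.sum(),m.sum(1).tolist())
    print(hv[::6,16].tolist())
# pin on table
hv=cv2.cvtColor(im,cv2.COLOR_RGB2HSV).astype(int)
m=(hv[...,2]<45).astype(np.uint8); m[215:]=0
n,l,stt,c=cv2.connectedComponentsWithStats(m)
for i in range(1,n):
    if stt[i,4]>40: print(stt[i],c[i].round(0),(inS(onz('wrist',c[i],.018,s))*1000).round(1))
go(S(0,-.25,.22),YD,s)
E
```

```text
t 44.5 stand [ 3.000e-01 -1.358e+02  3.309e+02] w [ 0.6025 -0.0841  0.3309] dyaw -0.0 F [ 0.3 -0.1  0.4] ff 0.0 wd 0.0476
w1 468 [0, 0, 0, 0, 0, 0, 0, 0, 0, 0, 0, 0, 0, 0, 0, 0, 0, 0, 0, 0, 0, 0, 0, 0, 0, 0, 19, 23, 23, 23, 23, 23, 23, 23, 23, 23, 14, 0, 0, 0, 0, 0, 0, 0, 0, 0, 0, 0, 0, 0, 0, 0, 0, 3, 19, 23, 23, 23, 23, 23, 23, 23, 23, 20, 2, 0, 0, 0, 0, 0, 0, 0, 0, 0]
[[101, 34, 120], [97, 27, 125], [97, 27, 124], [104, 13, 220], [110, 6, 252], [18, 111, 200], [16, 94, 114], [105, 2, 252], [105, 2, 252], [17, 106, 194], [18, 113, 192], [0, 0, 255], [99, 38, 114]]
now 0 [0, 0, 0, 0, 0, 0, 0, 0, 0, 0, 0, 0, 0, 0, 0, 0, 0, 0, 0, 0, 0, 0, 0, 0, 0, 0, 0, 0, 0, 0, 0, 0, 0, 0, 0, 0, 0, 0, 0, 0, 0, 0, 0, 0, 0, 0, 0, 0, 0, 0, 0, 0, 0, 0, 0, 0, 0, 0, 0, 0, 0, 0, 0, 0, 0, 0, 0, 0, 0, 0, 0, 0, 0, 0]
[[101, 36, 121], [98, 28, 108], [102, 27, 125], [97, 23, 145], [110, 3, 247], [110, 3, 248], [105, 2, 252], [105, 2, 252], [105, 2, 252], [105, 2, 252], [105, 2, 252], [105, 2, 253], [98, 35, 115]]
[  9 125  25  85 124] [ 21. 168.] [-492.4 -155.7   18. ]
[  0 155  10  48 344] [  4. 180.] [-559.2 -181.6   18. ]
[248 199  15  16 130] [255. 206.] [   1.6 -230.7   18. ]
shift [-11.43  -0.03  11.08] turn -0.0
```

No peg colour shows through the slot any more, and four box pegs were counted in the channel. Next I'll measure the pin from closer.

Request:
{"op": "drive_tool", "data": {
  "targets": [
    [[0.5, -5, 0, 2, 0], [0.5, -9, 0, 6, 0], [0.5, -11.4, 0, 11, 0], [0.5, -11.4, 0, 11, 0], [0.5, -11.4, 0, 11, 0], [0.5, -11.4, 0, 11, 0]]
  ]
}}

```text
time_s: 45.15
tool_pos: [0.5813, -0.1947, 0.2224]
eef_rot: [0.001, 0.774, 0.634, 0.001]
contact_force: [-0.0, 0.3, 1.2]
width: 0.0475
finger_force: 0.0
```

```bash
python3 - <<'E'
from h import *
s=st(); s,im=snap('wrist','w15.png')
hv=cv2.cvtColor(im,cv2.COLOR_RGB2HSV).astype(int)
m=(hv[...,2]<50).astype(np.uint8)[:210,190:330]
n,l,stt,c=cv2.connectedComponentsWithStats(m)
for i in range(1,n):
    if stt[i,4]>60:
        p=np.argwhere(l==i)[:,::-1]+[190,0]
        W=np.array([inS(onz('wrist',x,.018,s))[:2] for x in p])*1000
        mid=W[(W[:,1]>W[:,1].min()+9)&(W[:,1]<W[:,1].max()-9)]
        k=np.polyfit(mid[:,1],mid[:,0],1)
        print(stt[i],W.min(0).round(1),W.max(0).round(1),'mid',mid.mean(0).round(1),'slope',k[0].round(3))
# shank: grey low-sat pixels above handle
m=(hv[...,1]<45)&(hv[...,2]>60); ys=[r for r in range(60,140)]
for r in range(60,200,10):
    x=np.where(m[r,225:285])[0]+225
    if len(x): print(r,x.min(),x.max(),(inS(onz('wrist',(x.mean(),r),.013,s))*1000).round(1))
E
```

```text
t 45.15 stand [   1.6 -248.4  222.4] w [ 0.5813 -0.1947  0.2224] dyaw 0.002 F [-0.   0.3  1.2] ff 0.0 wd 0.0475
[ 54 143  21  45 507] [ -11.8 -278.5] [  13.9 -220.6] mid [   1.2 -249.9] slope 0.006
110 251 259 [   2.4 -178.8   13. ]
120 251 259 [   2.4 -191.6   13. ]
130 251 258 [   1.8 -204.4   13. ]
140 250 258 [   1.2 -217.4   13. ]
```

Request:
{"op": "drive_tool", "data": {
  "targets": [
    [[0.5, 0.7, 0.1, 5, 0], [0.5, 0.7, 0.1, 10, 0], [0.5, 0.7, 0.1, 15, 0], [0.5, 0.7, 0.1, 19, 0], [0.5, 0.7, 0.1, 21, 0], [0.5, 0.7, 0.1, 21.7, 0], [0.5, 0.7, 0.1, 21.7, 0], [0.5, 0.7, 0.1, 21.7, 0], [0, 0.7, 0.1, 21.7, 0], [0, 0.7, 0.1, 21.7, 0], [0, 0.7, 0.1, 21.7, 0], [0, 0.7, 0.1, 21.7, 0], [0, 0.7, 0.1, 21.7, 0], [0, 0.7, 0.1, 21.7, 0], [0, 0.7, 0.1, 21.7, 0], [0, 0.7, 0.1, 21.7, 0]]
  ]
}}

```text
time_s: 46.8
tool_pos: [0.5824, -0.1893, 0.0038]
eef_rot: [-0.0, 0.774, 0.633, -0.0]
contact_force: [-0.8, -1.1, 1.6]
width: 0.0126
finger_force: 30.0
```

```bash
python3 - <<'E'
from h import *
s=st();print(s['eef_rot'])
E
```

```text
t 46.8 stand [   1.6 -242.9    3.8] w [ 0.5824 -0.1893  0.0038] dyaw 0.001 F [-0.8 -1.1  1.6] ff 30.0 wd 0.0126
[-2.25251571e-05  7.74158854e-01  6.32991362e-01 -5.70980908e-05]
```

Request:
{"op": "drive_tool", "data": {
  "targets": [
    [[0, 0, 0, -1, 0], [0, 0, 0, -4, 0], [0, 0, 0, -9, 0], [0, 0, -0.1, -14, 0], [0, 1, -0.1, -17.5, 0], [0, 3, -0.1, -18.2, 0], [0, 5, -0.1, -18.2, 0], [0, 5, -0.1, -18.2, 0], [0, 5, -0.1, -18.2, 0], [0, 5, -0.1, -18.2, 0], [0, 5, -0.1, -18.2, 0]]
  ]
}}

```text
time_s: 47.9
tool_pos: [0.591, -0.1407, 0.1851]
eef_rot: [-0.0, 0.774, 0.633, -0.0]
contact_force: [-1.1, -0.3, -1.0]
width: 0.0125
finger_force: 30.0
```

```bash
python3 - <<'E'
from h import *
s=st(); s,im=snap('wrist','w16.png'); sc=snapshot('scene'); cv2.imwrite('pics/s16.png',sc[:,:,::-1])
hv=cv2.cvtColor(im,cv2.COLOR_RGB2HSV).astype(int)
# row scan: shank grey within columns 235..275; fork edges
for r in range(90,215,6):
    row=hv[r,215:295]; g=np.where((row[:,1]<60)&(row[:,2]>60))[0]+215; d=np.where(row[:,2]<50)[0]+215
    f=lambda x:(x.min(),x.max(),len(x)) if len(x) else None
    P=(inS(onz('wrist',(g.mean(),r),.195,s))*1000).round(1) if len(g) else ''
    print(r,'grey',f(g),'dark',f(d),P)
E
```

```text
t 47.9 stand [   0.3 -193.5  185.1] w [ 0.591  -0.1407  0.1851] dyaw -0.0 F [-1.1 -0.3 -1. ] ff 30.0 wd 0.0125
90 grey None dark None 
96 grey None dark None 
102 grey (np.int64(255), np.int64(255), 1) dark None [   0.3 -116.8  195. ]
108 grey (np.int64(246), np.int64(263), 18) dark None [   0. -120.  195.]
114 grey (np.int64(245), np.int64(265), 21) dark None [   0.3 -123.3  195. ]
120 grey (np.int64(244), np.int64(264), 21) dark None [  -0.2 -126.5  195. ]
126 grey (np.int64(244), np.int64(264), 21) dark None [  -0.2 -129.8  195. ]
132 grey (np.int64(245), np.int64(264), 20) dark None [   0. -133.  195.]
138 grey (np.int64(245), np.int64(264), 20) dark None [   0.  -136.3  195. ]
144 grey (np.int64(245), np.int64(264), 20) dark None [   0.  -139.6  195. ]
150 grey (np.int64(245), np.int64(264), 20) dark None [   0.  -142.9  195. ]
156 grey (np.int64(245), np.int64(264), 20) dark None [   0.  -146.3  195. ]
162 grey (np.int64(245), np.int64(264), 20) dark None [   0.  -149.6  195. ]
168 grey (np.int64(245), np.int64(264), 20) dark None [   0. -153.  195.]
174 grey (np.int64(245), np.int64(264), 20) dark None [   0.  -156.4  195. ]
180 grey (np.int64(245), np.int64(264), 20) dark None [   0.  -159.8  195. ]
186 grey (np.int64(245), np.int64(264), 20) dark None [   0.  -163.3  195. ]
192 grey (np.int64(245), np.int64(264), 20) dark None [   0.  -166.8  195. ]
198 grey (np.int64(245), np.int64(264), 20) dark (np.int64(234), np.int64(275), 22) [   0.  -170.4  195. ]
204 grey (np.int64(246), np.int64(262), 17) dark (np.int64(232), np.int64(276), 27) [  -0.3 -174.   195. ]
210 grey None dark (np.int64(231), np.int64(277), 47)
```

```bash
python3 - <<'E'
from h import *
s=state(); im=cv2.imread('pics/w16.png'); hv=cv2.cvtColor(im,cv2.COLOR_BGR2HSV).astype(int)
for r in range(30,90,6):
    row=hv[r,170:340]; g=np.where((row[:,1]<60)&(row[:,2]>60))[0]+170
    if len(g): print(r,g.min(),g.max(),len(g),[(inS(onz('wrist',(x,r),.226,s))*1000).round(1).tolist() for x in(g.min()-.5,g.max()+.5)])
E
```

```text
30 170 339 170 [[-37.6, -82.9, 226.0], [37.9, -82.9, 226.0]]
36 170 339 170 [[-37.6, -85.8, 226.0], [37.8, -85.8, 226.0]]
42 170 339 170 [[-37.5, -88.6, 226.0], [37.8, -88.6, 226.0]]
48 170 331 162 [[-37.5, -91.4, 226.0], [34.0, -91.8, 226.0]]
54 170 305 130 [[-37.4, -94.2, 226.0], [22.3, -95.3, 226.0]]
60 170 305 129 [[-37.4, -97.0, 226.0], [22.3, -98.0, 226.0]]
66 170 304 128 [[-37.4, -99.8, 226.0], [21.8, -100.7, 226.0]]
72 170 305 129 [[-37.4, -102.5, 226.0], [22.3, -103.4, 226.0]]
78 170 194 25 [[-37.4, -105.3, 226.0], [-26.0, -105.9, 226.0]]
```

The shank is straight at x = 0 and level, with its tip at y = -117, and the fork's right edge is at +22. I'll insert slowly.

Request:
{"op": "drive_tool", "data": {
  "targets": [
    [[0, 0.6, 0, 0, 0], [0, 1.2, 0, 0, 0], [0, 1.7, 0, 0, 0], [0, 2.1, 0, 0, 0], [0, 2.5, 0, 0, 0], [0, 2.8, 0, 0, 0], [0, 2.8, 0, 0, 0], [0, 2.8, 0, 0, 0]]
  ]
}}

```text
time_s: 48.8
tool_pos: [0.5969, -0.1126, 0.1856]
eef_rot: [-0.0, 0.774, 0.633, -0.0]
contact_force: [-0.5, 0.5, -0.8]
width: 0.0128
finger_force: 30.0
```

```bash
python3 - <<'E'
from h import *
s=st();print(s['eef_rot'])
E
```

```text
t 48.8 stand [   0.5 -164.8  185.6] w [ 0.5969 -0.1126  0.1856] dyaw 0.001 F [-0.5  0.5 -0.8] ff 30.0 wd 0.0128
[-1.95217352e-05  7.74104615e-01  6.33057691e-01 -7.41129984e-05]
```

Request:
{"op": "drive_tool", "data": {
  "targets": [
    [[0, 0.6, 0, 0, 0], [0, 1.2, 0, 0, 0], [0, 1.8, 0, 0, 0], [0, 2.4, 0, 0, 0], [0, 3, 0, 0, 0], [0, 3.5, 0, 0, 0], [0, 3.9, 0, 0, 0], [0, 4.2, 0, 0, 0], [0, 4.2, 0, 0, 0], [0, 4.2, 0, 0, 0]]
  ]
}}

```text
time_s: 49.8
tool_pos: [0.6052, -0.0708, 0.1854]
eef_rot: [-0.001, 0.774, 0.633, 0.0]
contact_force: [-3.0, 3.7, -1.3]
width: 0.0126
finger_force: 30.0
```

```bash
python3 - <<'E'
from h import *
s=st();print(s['eef_rot'])
E
```

```text
t 49.8 stand [   0.2 -122.2  185.4] w [ 0.6052 -0.0708  0.1854] dyaw 0.001 F [-3.   3.7 -1.3] ff 30.0 wd 0.0126
[-6.50630139e-04  7.74102590e-01  6.33059798e-01  2.22890799e-04]
```

Nearly home. I'll push until the head seats.

Request:
{"op": "drive_tool", "data": {
  "targets": [
    [[0, 0.2, 0, 0, 0], [0, 0.4, 0, 0, 0], [0, 0.6, 0, 0, 0], [0, 0.8, 0, 0, 0], [0, 0.9, 0, 0, 0], [0, 0.9, 0, 0, 0], [0, 0.9, 0, 0, 0]]
  ]
}}

```text
time_s: 50.5
tool_pos: [0.6062, -0.0666, 0.1857]
eef_rot: [0.002, 0.774, 0.633, -0.003]
contact_force: [-5.2, -12.1, -0.1]
width: 0.013
finger_force: 30.0
```

```bash
python3 - <<'E'
from h import *
s=st();print(s['eef_rot'])
E
```

```text
t 50.5 stand [   0.5 -117.9  185.7] w [ 0.6062 -0.0666  0.1857] dyaw -0.0 F [ -5.2 -12.1  -0.1] ff 30.0 wd 0.013
[ 0.00234744  0.77440734  0.63267427 -0.00332147]
```

Request:
{"op": "drive_tool", "data": {
  "targets": [
    [[0, -0.4, 0, 0, 0], [0, -0.4, 0, 0, 0], [0.5, -0.4, 0, 0, 0], [0.5, -0.4, 0, 0, 0], [0.5, -0.4, 0, 0, 0], [0.5, -0.4, 0, 0, 0], [0.5, -0.4, 0, 0, 0], [0.5, -0.4, 0, -4, 0], [0.5, -0.4, 0, -9, 0], [0.5, -1.5, 0, -14, 0], [0.5, -1.5, 0, -14.5, 0], [0.5, -1.5, 0, -14.5, 0], [0.5, -1.5, 0, -14.5, 0]]
  ]
}}

```text
time_s: 51.8
tool_pos: [0.6036, -0.0771, 0.3289]
eef_rot: [-0.001, 0.774, 0.633, -0.001]
contact_force: [0.6, 0.4, -0.3]
width: 0.0479
finger_force: 0.0
```

```bash
python3 - <<'E'
from h import *
s=st(); s,im=snap('wrist','w18.png')
w1=cv2.imread('pics/w1.png')
for n,a in(('w1',w1),('now',im[:,:,::-1])):
    hv=cv2.cvtColor(np.ascontiguousarray(a),cv2.COLOR_BGR2HSV).astype(int)
    m=(hv[:,:,2]<50); m[:135]=0; m[205:]=0; m[:,:225]=0;m[:,285:]=0
    p=np.argwhere(m); print(n,'rows',p[:,0].min(),p[:,0].max(),'cols',p[:,1].min(),p[:,1].max(), m.sum(1)[138:205:3].tolist())
    if n=='now': print((inS(onz('wrist',(254,p[:,0].max()+.5),.205,s))*1000).round(1))
    # slot pegs
hv=cv2.cvtColor(im,cv2.COLOR_RGB2HSV).astype(int)
t=snapshot('top'); cv2.imwrite('pics/t18.png',t[:,:,::-1])
h=cv2.cvtColor(t,cv2.COLOR_RGB2HSV).astype(int)
t0=cv2.imread('pics/t0.png')[:,:,::-1].astype(int)
for nm,(x,y) in dict(mug=(98,213),jar=(403,178),la=(165,187),lb=(150,233),lc=(394,217)).items():
    print(nm,np.abs(t[y-12:y+12,x-12:x+12].astype(int)-t0[y-12:y+12,x-12:x+12]).mean().round(1))
E
```

```text
t 51.8 stand [  -0.  -128.7  328.9] w [ 0.6036 -0.0771  0.3289] dyaw 0.001 F [ 0.6  0.4 -0.3] ff 0.0 wd 0.0479
w1 rows 144 193 cols 241 266 [0, 0, 7, 25, 12, 12, 12, 12, 12, 12, 12, 12, 12, 11, 11, 22, 23, 23, 23, 0, 0, 0, 0]
now rows 154 202 cols 241 266 [0, 0, 0, 0, 0, 0, 24, 13, 13, 13, 13, 13, 13, 13, 12, 12, 12, 13, 23, 23, 24, 19, 0]
[  -1.  -153.2  205. ]
mug 14.4
jar 78.8
la 17.5
lb 19.2
lc 42.4
```

```bash
python3 - <<'E'
from h import *
s=state(); c=S(-.0003,-.137,.3304); s1=dict(s); s1['tool_pos']=c
w1=cv2.imread('pics/w1.png');w=cv2.imread('pics/w18.png')
print('w1 end',(inS(onz('wrist',(254,193.5),.205,s1))*1000).round(1))
# head front(fork-side) row: top edge of the dark head vs fork's lower edge
for n,a,ss in(('w1',w1,s1),('now',w,s)):
    print(n,a[136:166,246:262].mean((1,2)).round(0).tolist())
a=cv2.cvtColor(cv2.imread('pics/t0.png'),cv2.COLOR_BGR2GRAY);b=cv2.cvtColor(cv2.imread('pics/t18.png'),cv2.COLOR_BGR2GRAY)
for nm,(x,y,r) in dict(mug=(98,213,24),jar=(403,178,20)).items():
    R_=cv2.matchTemplate(b[y-r-10:y+r+10,x-r-10:x+r+10],a[y-r:y+r,x-r:x+r],cv2.TM_CCOEFF_NORMED); print(nm,cv2.minMaxLoc(R_))
print(a[170:190:5,390:420:5].tolist(),b[170:190:5,390:420:5].tolist())
E
```

```text
w1 end [  -1.6 -152.1  205. ]
w1 [187.0, 187.0, 186.0, 186.0, 187.0, 189.0, 193.0, 169.0, 55.0, 16.0, 20.0, 23.0, 25.0, 31.0, 36.0, 35.0, 35.0, 35.0, 35.0, 35.0, 36.0, 35.0, 36.0, 36.0, 35.0, 35.0, 37.0, 40.0, 42.0, 44.0]
now [190.0, 191.0, 191.0, 191.0, 191.0, 191.0, 191.0, 190.0, 190.0, 189.0, 189.0, 188.0, 188.0, 188.0, 190.0, 194.0, 165.0, 80.0, 22.0, 21.0, 24.0, 29.0, 33.0, 33.0, 33.0, 33.0, 33.0, 34.0, 33.0, 33.0]
mug (-0.05349831283092499, 0.9960064888000488, (0, 3), (10, 10))
jar (-0.18775375187397003, 0.2280714362859726, (0, 0), (20, 2))
[[112, 163, 202, 198, 197, 197], [160, 170, 200, 195, 195, 197], [152, 169, 136, 195, 196, 194], [139, 143, 166, 114, 166, 120]] [[102, 100, 94, 87, 114, 115], [99, 90, 86, 77, 114, 97], [94, 83, 74, 53, 119, 58], [82, 67, 74, 107, 118, 65]]
```

```bash
python3 - <<'E'
from h import *
a=cv2.imread('pics/t0.png');b=cv2.imread('pics/t18.png');c=cv2.imread('pics/t10.png')
for n,im in(('t0',a),('t10',c),('t18',b)):
    h=cv2.cvtColor(im,cv2.COLOR_BGR2HSV).astype(int)
    R_=cv2.matchTemplate(im,a[162:194,386:422],cv2.TM_CCOEFF_NORMED); print(n,cv2.minMaxLoc(R_)[1::2])
    print(h[150:230:8,380:460:8,2].tolist())
for p in[S(0,-.13,.30),[.613,-.334,.05]]: print(proj('top',p))
E
```

```text
t0 (0.9999990463256836, (386, 162))
[[145, 142, 141, 138, 140, 140, 143, 144, 151, 149], [150, 152, 151, 155, 157, 156, 153, 158, 161, 159], [144, 143, 142, 202, 197, 140, 143, 142, 146, 146], [141, 142, 165, 199, 198, 202, 143, 134, 140, 138], [126, 145, 174, 201, 198, 92, 88, 88, 132, 132], [137, 123, 123, 145, 91, 93, 97, 91, 138, 136], [127, 127, 123, 129, 127, 129, 133, 134, 134, 128], [128, 128, 126, 126, 128, 131, 124, 131, 128, 128], [143, 154, 91, 142, 142, 140, 140, 140, 137, 140], [141, 142, 200, 142, 138, 144, 139, 141, 143, 141]]
t10 (0.9979225397109985, (386, 162))
[[150, 151, 148, 149, 150, 152, 153, 153, 157, 160], [162, 163, 162, 162, 163, 165, 163, 165, 169, 168], [152, 150, 149, 210, 209, 153, 155, 153, 155, 155], [149, 151, 176, 209, 208, 212, 147, 144, 150, 147], [136, 152, 182, 213, 209, 93, 90, 92, 140, 142], [146, 130, 128, 149, 102, 102, 95, 98, 143, 148], [139, 134, 134, 135, 137, 140, 137, 138, 137, 142], [138, 136, 135, 138, 139, 139, 140, 136, 136, 135], [151, 160, 101, 150, 151, 147, 150, 146, 146, 147], [147, 153, 209, 147, 149, 150, 152, 152, 154, 151]]
t18 (0.6605899333953857, (450, 99))
[[157, 76, 83, 71, 124, 59, 100, 161, 165, 165], [171, 77, 72, 75, 118, 92, 165, 174, 175, 174], [112, 113, 115, 80, 117, 124, 167, 111, 137, 166], [104, 100, 98, 87, 124, 121, 158, 136, 109, 107], [101, 90, 81, 79, 121, 119, 96, 95, 104, 102], [94, 79, 67, 111, 109, 121, 103, 105, 110, 107], [56, 70, 78, 113, 73, 101, 117, 125, 99, 102], [81, 48, 84, 109, 110, 96, 98, 96, 102, 101], [96, 79, 102, 46, 91, 155, 108, 107, 107, 106], [97, 86, 61, 84, 158, 157, 104, 109, 108, 110]]
[318.35182277 156.59251011]
[403.14309871 177.90256288]
```

The arm itself probably hides the jar in that top picture, so I'll re-check after moving away. First I'll close the fingers and nudge the end plate to be sure the pin is seated.

Request:
{"op": "drive_tool", "data": {
  "targets": [
    [[0.3, -4, 0, 0, 0], [0, -6.5, 0, 2, 0], [0, -6.5, 0, 6, 0], [0, -6.5, 0, 10, 0], [0, -6.5, 0, 13.8, 0], [0, -6.5, 0, 14.2, 0], [0, -6, 0, 14.2, 0], [0, -5.5, 0, 14.2, 0], [0, -5, 0, 14.2, 0], [0, -4.5, 0, 14.2, 0], [0, -4, 0, 14.2, 0], [0, -4, 0, 14.2, 0], [0, -4, 0, 14.2, 0]]
  ]
}}

```text
time_s: 53.2
tool_pos: [0.5963, -0.1164, 0.1889]
eef_rot: [0.0, 0.774, 0.633, 0.0]
contact_force: [-0.2, 0.4, 0.3]
width: 0.0003
finger_force: 0.0
```

```bash
python3 - <<'E'
from h import *
s=st()
E
```

```text
t 53.2 stand [   0.6 -168.6  188.9] w [ 0.5963 -0.1164  0.1889] dyaw 0.001 F [-0.2  0.4  0.3] ff 0.0 wd 0.0003
```

Request:
{"op": "drive_tool", "data": {
  "targets": [
    [[0, 0.3, 0, 0, 0], [0, 0.5, 0, 0, 0], [0, 0.7, 0, 0, 0], [0, 0.8, 0, 0, 0], [0, 0.8, 0, 0, 0]]
  ]
}}

```text
time_s: 53.7
tool_pos: [0.5978, -0.1132, 0.1905]
eef_rot: [0.004, 0.774, 0.633, -0.003]
contact_force: [-3.8, -12.0, 5.0]
width: -0.0001
finger_force: 6.4
```

```bash
python3 - <<'E'
from h import *
s=st()
E
```

```text
t 53.7 stand [   1.5 -165.2  190.5] w [ 0.5978 -0.1132  0.1905] dyaw -0.0 F [ -3.8 -12.    5. ] ff 6.4 wd -0.0001
```

Contact is firm at y = -165, which is the plate's home position at -155 plus the 10 mm half-width of the finger. Now I'll retreat clear.

Request:
{"op": "drive_tool", "data": {
  "targets": [
    [[0, -1, 0, 0, 0], [0, -4, 0, 0, 0], [0, -4, 0, -5, 0], [0, -4, 0, -10, 0], [0, -4, 0, -15, 0], [0, -8, -4, -16, 0], [0, -30, -30, -16, 0], [0, -30, -30, -16, 0], [0, -30, -30, -16, 0], [0, -30, -30, -16, 0], [0, -30, -30, -16, 0], [0, -30, -30, -16, 0], [0, -30, -30, -16, 0], [0, -30, -30, -16, 0], [0, -30, -30, -16, 0], [0, -30, -30, -16, 0], [0, -30, -30, -16, 0]]
  ]
}}

```text
time_s: 55.4
tool_pos: [0.2454, -0.3424, 0.3485]
eef_rot: [-0.0, 0.773, 0.634, 0.0]
contact_force: [0.4, -0.4, -0.5]
width: 0.0003
finger_force: 0.0
```

```bash
python3 - <<'E'
from h import *
s=st(); _,b=snap('top','t20.png'); b=b[:,:,::-1]; a=cv2.imread('pics/t0.png')
for nm,(x,y,r) in dict(mug=(98,213,20),jar=(403,178,18),crank=(205,150,15),pin=(308,169,14),fork=(287,162,12)).items():
    R_=cv2.matchTemplate(b[y-r-15:y+r+15,x-r-15:x+r+15],a[y-r:y+r,x-r:x+r],cv2.TM_CCOEFF_NORMED); print(nm,cv2.minMaxLoc(R_)[1::2])
def blobs(im,x0,x1,y0,y1):
    h=cv2.cvtColor(np.ascontiguousarray(im),cv2.COLOR_BGR2HSV).astype(int)[y0:y1,x0:x1]
    m=((h[...,0]>12)&(h[...,0]<26)&(h[...,1]>45)&(h[...,2]>130)).astype(np.uint8)
    n,l,s_,c=cv2.connectedComponentsWithStats(m); return [(int(s_[i,4]),(c[i]+[x0,y0]).round(0).tolist()) for i in range(1,n) if s_[i,4]>5]
print('dish',blobs(b,212,272,200,258)); print('slot',blobs(b,233,272,150,172), 'before',blobs(a,233,272,150,172))
E
```

```text
t 55.4 stand [-298.2 -460.1  348.5] w [ 0.2454 -0.3424  0.3485] dyaw 0.004 F [ 0.4 -0.4 -0.5] ff 0.0 wd 0.0003
mug (0.9964465498924255, (15, 15))
jar (0.9977704286575317, (15, 15))
crank (0.9823996424674988, (15, 15))
pin (0.9828310608863831, (15, 15))
fork (0.9930761456489563, (15, 15))
dish [(65, [229.0, 234.0]), (69, [258.0, 237.0]), (67, [250.0, 238.0]), (38, [218.0, 256.0])]
slot [] before [(14, [245.0, 162.0]), (15, [260.0, 165.0])]
```

```bash
python3 -c "
from workcell import *
print(hand_in())"
```

```text
the job is handed in; nothing more can be done
None
```

The job is handed in at 55 s of robot time: the three table pegs are in the dish, four box pegs are in the channel with none visible in the box, the box is upright, the pin is home against the fork, and the mug and jar are unmoved.

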